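# Load the plate carousel with culture dishes and a scale bar

### The job

Load the imaging carousel from its grey apron: without lifting them, slide every culture dish that is there onto a station of its own, fully in towards the grey hub, pushing the carousel round by its orange posts so that it clicks into the next position and brings an empty station to the apron. Pick the scale bar (black, with a yellow grip) out of the tool tray and lay it flat in the middle of one more, empty station. Leave the carousel clicked into a position, and leave the yellow-lidded specimen cup standing where it is.

Things in the scene. Friction and masses are not known exactly. Their poses are not given: they have to be found in the camera images.
- loader: Fixed plate loader on the bench: a carousel and, on its local +y side, a grey apron. Origin on the bench under the carousel axis, z up. A station is ready for loading when it stands at local (0, 88) mm, at the middle of the apron's edge. The carousel disc is 296 mm across, its top 10 mm above the bench: 1 mm lower than the apron.
- apron (a point): Centre of the top of the flat grey apron on which the dishes lie: 330 mm along the loader's x, 159 mm along its y, 11 mm thick, no rim; this point is at loader (-1, 230.5, 11) mm. Its near edge ends 3 mm short of the carousel disc.
- carousel (a joint): Carousel angle (rad) about the loader's z, growing counter-clockwise from above; range -0.9 to 14. Starts between two positions, at -0.62 to -0.25. A sprung roller clicks in at every multiple of pi/2 (0, 1.571, ..) and self-centres it from 0.05 rad away; elsewhere it turns easily and stays where it is left. Passing a click takes about 5 N at a post, either way.
- hub (a point): Centre of the top of the grey hub: 84 mm across, top 34 mm above the bench (a steel button stands 4 mm higher). Four radial dividers, 5 mm thick, 14 mm above the disc, run from it to the four posts and part the four stations.
- post0 (a point): Centre of the top of an orange round push post, 14 mm across, standing 48 mm above the carousel disc (top 58 mm above the bench), 130 mm from the carousel axis. At joint angle 0 it stands at 45 degrees counter-clockwise from the loader's +x, between stations 0 and 1.
- post1 (a point): As post0, at 135 degrees at joint angle 0, between stations 1 and 2.
- post2 (a point): As post0, at 225 degrees at joint angle 0, between stations 2 and 3.
- post3 (a point): As post0, at 315 degrees at joint angle 0, between stations 3 and 0.
- station0 (a point): Centre of a station on the carousel (plain blue round spot, 98 mm across), on the disc top, 88 mm from the axis; at joint angle 0 it lies on the loader's +x side. A dish touching the hub and midway between its two dividers is centred on it and has 13 mm to spare on either side.
- station1 (a point): As station0; at joint angle 0 it lies on the loader's +y side, at the apron.
- station2 (a point): As station0; at joint angle 0 it lies on the loader's -x side.
- station3 (a point): As station0; at joint angle 0 it lies on the loader's -y side.
- petri_0: Closed round culture dish with tan filling, 92 mm across, 15 mm high, about 60 g, lying on the apron (may be absent). Origin at the centre of its underside, z up.
- petri_1: Closed round culture dish with mauve-brown filling, otherwise as petri_0 (may be absent).
- petri_2: Closed round culture dish with cream filling, otherwise as petri_0 (may be absent).
- tool_tray: Fixed low grey open tray, outside 104 mm along its x, 210 mm along its y, 25 mm high; walls and floor 4 mm. Origin under its centre. The scale bar lies in it among pens. A water bath, about 0.22 m tall, stands close behind the tray and between it and the apron: carry things round its front.
- scale_bar: Scale bar: flat black bar with white marks, 28 mm (its x) by 110 mm (its y) by 8 mm, 60 g. A yellow grip block stands at its middle: 24 mm along x, 12 mm along y (the width to grip, along the bar), its top 38 mm above the underside. Origin at the centre of the underside, z up.
- marker: Marker pen with red cap, 135 mm long, 16 mm thick, loose in the tray; not needed.
- pen: White ballpoint pen, 145 mm long, 10 mm thick, loose in the tray; not needed.
- yellow_cup: Bystander: white specimen cup with yellow lid, 62 mm across, 68 mm high. Origin at the centre of its underside.

How it is judged (in metres and radians):
At the end, for the whole second after the job is handed in: Each dish present lies flat on its own station, centre within 15 mm of the station's; the scale bar lies flat on the disc, centre within 25 mm of another station's; the carousel rests within 0.06 rad of a click position; all released and still ((horizontal distance between petri_0 and station0 below 0.015 m or horizontal distance between petri_0 and station1 below 0.015 m or horizontal distance between petri_0 and station2 below 0.015 m or horizontal distance between petri_0 and station3 below 0.015 m) and z of petri_0 in the frame of loader between 0.006 and 0.014 m and angle between each of petri_0, petri_1, petri_2, scale_bar's own z axis and vertical below 0.08 rad and linear speed of each of petri_0, petri_1, petri_2, scale_bar below 0.02 m/s and (horizontal distance between petri_1 and station0 below 0.015 m or horizontal distance between petri_1 and station1 below 0.015 m or horizontal distance between petri_1 and station2 below 0.015 m or horizontal distance between petri_1 and station3 below 0.015 m) and z of petri_1 in the frame of loader between 0.006 and 0.014 m and (horizontal distance between petri_2 and station0 below 0.015 m or horizontal distance between petri_2 and station1 below 0.015 m or horizontal distance between petri_2 and station2 below 0.015 m or horizontal distance between petri_2 and station3 below 0.015 m) and z of petri_2 in the frame of loader between 0.006 and 0.014 m and (horizontal distance between scale_bar and station0 below 0.025 m or horizontal distance between scale_bar and station1 below 0.025 m or horizontal distance between scale_bar and station2 below 0.025 m or horizontal distance between scale_bar and station3 below 0.025 m) and z of scale_bar in the frame of loader between 0.006 and 0.014 m and ((x of station0 in the frame of loader between -0.0053 and 0.0053 m and y of station0 in the frame of loader above 0.05 m) or (x of station1 in the frame of loader between -0.0053 and 0.0053 m and y of station1 in the frame of loader above 0.05 m) or (x of station2 in the frame of loader between -0.0053 and 0.0053 m and y of station2 in the frame of loader above 0.05 m) or (x of station3 in the frame of loader between -0.0053 and 0.0053 m and y of station3 in the frame of loader above 0.05 m)) and velocity of joint carousel between -0.05 and 0.05 rad/s); the robot touches nothing.
It fails at once if a dish is lifted or tipped ((z of petri_0 in the frame of loader above 0.035 m or angle between petri_0's own z axis and vertical above 0.35 rad) or (z of petri_1 in the frame of loader above 0.035 m or angle between petri_1's own z axis and vertical above 0.35 rad) or (z of petri_2 in the frame of loader above 0.035 m or angle between petri_2's own z axis and vertical above 0.35 rad)).
It fails at once if the yellow-lidded specimen cup is pushed more than 30 mm or knocked over ((distance of yellow_cup from where it was at the start of the episode above 0.03 m or angle between yellow_cup's own z axis and vertical above 0.4 rad)).
Of petri_0, petri_1, petri_2 only 2 to 3 are there at a start; the rules pass over those that are not, and their reading is None.
At some moment in a run one of scale_bar may be knocked a few centimetres aside while the robot is not near it.
Once in a run the grip may slacken for a moment while it holds something.
It also fails if it takes over 210 s, if anything falls off the work surface, if the arm or the gripper's body presses on something with over 40 N, if the wrist force passes 120 N, or if a joint passes its speed limit or range.

### The arm

A 6-joint arm with a two-finger parallel gripper is mounted at the origin on a cart in front of the work surface, level with it; the furniture and walls round the work are solid. World frame = base frame: x ahead of the robot, y to its left, z up, the work surface at z = 0. Lengths are in mm, angles in degrees, forces in N, time in s.
With the tool pointing down it reaches from about 300 to 850 mm from the base axis. Payload 4.2 kg.
Tool frame: the origin (TCP) lies at the very end of the fingers, on their centre line; the grasp point (between the pads) lies 19 mm behind it; x points along the fingers, y is the direction in which the jaws open and shut, and the axes are right-handed (so a half turn about x gives the same grasp; the last joint's range is limited). The gripper opens to 91 mm and grips with 3 to 60 N. Pads are 32 mm wide; open, the fingers measure 118 mm over their backs; the gripper's body (76 mm by 178 mm) begins 60 mm behind the grasp point.
Start: joints at [-77.063, 18.312, 89.639, -0, 72.044, -1.146], TCP at [139.918, -557.733, 213.976] pointing down, gripper open.
Joint ranges: [-177.97, 177.97], [-48.28, 115.42], [12.27, 149.76], [-77.06, 257.06], [2.81, 150.46], [-146.56, 146.56]. Speed limits (degrees/s): [147.25, 147.25, 180, 180, 180, 180].

### API

Orientations are given as [roll, pitch, yaw] about the fixed x, y, z axes, in that order (R = Rz(yaw) Ry(pitch) Rx(roll)).
In Python, from workcell import sensors, grab_frame, job_done, finder gives the robot as it stands.
- The arm moves only by the tool play_rows, never from a script. Its argument "motion" is a list of rows, each a list of 5 numbers: the shift along the world's x, y, z in m, then the turn about the world's z in rad, then the opening, from 0 (shut) to 1 (fully open). In form: [[tx, ty, tz, roll, fingers], ...]. A call has exactly 8 rows; each row is the pose to reach, as a shift and turn from the pose commanded when the call began; what a row does not reach only later rows make up. A row lasts 1/12 s, in which the tool goes at most 41.7 mm and 7.16 degrees, less where a joint would pass 70% of its speed; a pose out of reach is approached as far as the arm can. A call with a gripper value outside its range is refused whole. The fingers move at their own pace and stop on an object; "squeeze" is the grip in N (left out, the last holds). Time passes only in rows, so rows that repeat a pose let the fingers close, or fill a call up. It gives the time, the measured TCP pose, the force and the opening at its end, in the units of the state.
- sensors.state(): the state, without advancing time (a new reading comes with each control period).
- grab_frame(name): name is "scene" or "top"; returns a dict with "img" (384x512x3 uint8, blue, green, red), "fx", "fy", "cx", "cy" (pixels), "rvec" (rotation vector, rad) and "tvec" (3), from world to camera coordinates, as OpenCV has them. Camera axes: x right, y down, z forward; pixel columns grow to the right and rows downward; lengths in mm; the calibration is good to about 2 mm. A picture is of the moment at which its call begins. There is no depth.
- job_done(): hands the job in, once; it reports no verdict.
Trained networks look in a picture, given as the dict that the camera call returned (one of the last four; its "shot" number tells which), for a name from the list of things; names that differ only in an ending like _2 or _b are one class to them, and where a whole thing is asked for, a point or a joint stands for the part that bears it (a point fixed in the world has none). Each returns a list of dicts, best first, with "conf" (0 to 1); they miss things now and then, are a little off and sometimes report something else, mostly with a low value. They report only what shows in the picture. A call takes as long as a camera call.
- finder.spot_in(picture, label): "point" ([column, row] in pixels, amid what is visible of it).
- finder.spot_point(picture, label): "point" ([column, row] in pixels: a listed point, or the origin of a listed thing).
The state is a dict: "time_s": time; "qpos": joint angles; "qvel": joint speeds; "effort": joint torques, N m; "ee_pos": TCP position; "ee_rot": TCP orientation; "force": force on the tool from outside, world axes, zero at the start; "torque": the same for the moment, N m; "gripper_width": finger opening in mm.
Only numpy, scipy, OpenCV 4.12 (cv2) and the standard library are available. Lean on these libraries where they do the work, as an engineer would, in place of code of your own. Each camera call takes 0.05 s, during which the arm holds its last target.

## Working session

There is one attempt and no reset: what is moved stays moved. The work goes in short steps, Python scripts to look and compute and a tool call to move; the robot and the scene stay as the last step left them, time stands still between calls to the robot, and variables do not carry over. Pictures are saved under pics/ and viewed, and the job is handed in when it is done.

Besides the shell and the picture viewer there is one more tool, called after "Request:" as name([rows], argument=value, ...), one row to a line, values as JSON. play_rows: Moves the arm, as the interface text tells. Its arguments: {"type":"object","properties":{"motion":{"type":"array","items":{"type":"array","items":{"type":"number"}}},"squeeze":{"type":"number"}},"required":["motion"]}

```bash
mkdir -p pics; ls; python3 - <<'E'
from workcell import sensors, grab_frame, finder
import cv2
print(sensors.state())
for n in ("scene","top"):
    p=grab_frame(n); cv2.imwrite(f"pics/{n}0.png",p["img"]); print(n,p["fx"],p["fy"],p["cx"],p["cy"],p["rvec"],p["tvec"],p["shot"])
E
```

```text
pics
{'time_s': 0.0, 'qpos': array([-7.70630045e+01,  1.83506643e+01,  8.97196579e+01,  4.42422306e-03,
        7.20592395e+01, -1.14482782e+00]), 'qvel': array([ 0.01480422,  0.04654148, -0.01773009, -0.03174381, -0.10034057,
       -0.04471354]), 'effort': array([-6.60788943e-02, -4.11567378e+01, -2.33855188e+01,  4.69094049e-02,
       -6.22090325e-02, -5.90095937e-03]), 'ee_pos': array([ 139.77788365, -557.01946712,  213.0405286 ]), 'ee_rot': array([-93.00418748,  89.87036997, 101.07626824]), 'force': array([-0.0097135 , -0.27063341,  0.71928132]), 'torque': array([-0.00628351, -0.01506996, -0.06480451]), 'gripper_width': 91.18495407823416}
scene 422.3986287008112 422.3986287008112 258.3803997566145 193.81792540192836 [ 0.85962892 -2.28054452  1.34059469] [395.40395579 207.67807929 837.79483594] 1
top 394.51269605483236 394.51269605483236 257.36595880902985 189.7784793530517 [ 2.16222269 -2.15163575  0.14662443] [  -7.9990332  514.1612596 1353.515714 ] 2
```

View pics/scene0.png

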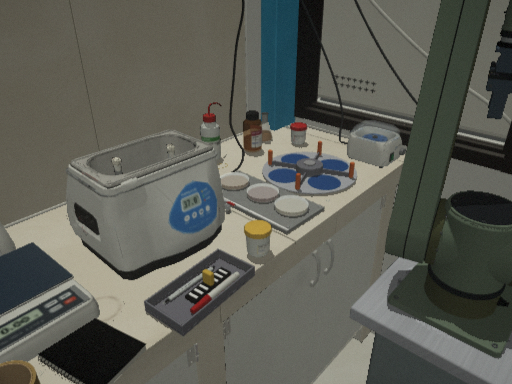

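View pics/top0.png

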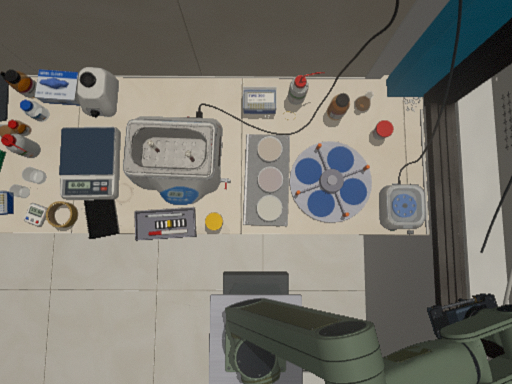

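```bash
cat > h.py <<'E'
import numpy as np, cv2
from workcell import sensors, grab_frame, job_done, finder
def ray(p,px):
    K=np.array([[p["fx"],0,p["cx"]],[0,p["fy"],p["cy"]],[0,0,1]]);R,_=cv2.Rodrigues(np.array(p["rvec"],float))
    c=-R.T@np.array(p["tvec"],float); d=R.T@np.linalg.inv(K)@np.array([px[0],px[1],1.]); return c,d
def onz(p,px,z):
    c,d=ray(p,px); return (c+d*(z-c[2])/d[2])[:2]
def proj(p,X):
    K=np.array([[p["fx"],0,p["cx"]],[0,p["fy"],p["cy"]],[0,0,1]])
    return cv2.projectPoints(np.array(X,float).reshape(-1,3),np.array(p["rvec"],float),np.array(p["tvec"],float),K,None)[0].reshape(-1,2)
Z={"hub":34,"post0":58,"post1":58,"post2":58,"post3":58,"station0":10,"petri_0":11,"petri_1":11,"petri_2":11,"apron":11,"scale_bar":4,"yellow_cup":0,"tool_tray":0,"loader":0,"marker":8}
def look(names,n=4,minc=0.2):
    out={}
    for cam in ("scene","top"):
        p=grab_frame(cam); out[cam]=p
        for k in names:
            for r in finder.spot_point(p,k)[:n]:
                if r["conf"]>minc: print(cam,k,round(r["conf"],2),np.round(r["point"],1),np.round(onz(p,r["point"],Z[k]),1))
    return out
E
python3 - <<'E'
from h import *
look(["hub","post0","station0","petri_0","petri_1","petri_2","apron","scale_bar","yellow_cup","tool_tray","loader"])
E
```

```text
scene hub 0.73 [308.1 162.8] [ 553.7 -265.3]
scene post0 0.9 [298. 171.] [ 513.8 -157.4]
scene post0 0.88 [319.1 139.9] [ 602.9 -395.4]
scene post0 0.66 [352.3 163.3] [ 423.8 -305.8]
scene post0 0.62 [273.3 147.9] [ 674.7 -241.2]
scene station0 0.97 [294.5 157.1] [ 643.3 -315.5]
scene station0 0.8 [321.8 179.8] [ 481.5 -236.8]
scene station0 0.79 [334.9 163.9] [ 512.8 -358.7]
scene station0 0.77 [285.8 175.7] [ 579.6 -187.2]
scene petri_0 0.97 [292.8 208.6] [444.5 -44.8]
scene petri_0 0.74 [235.1 183.2] [660.3 -48.2]
scene petri_0 0.73 [260.5 193.9] [561.4 -48.7]
scene petri_1 0.97 [292.8 208.6] [444.5 -44.8]
scene petri_1 0.74 [235.1 183.2] [660.3 -48.2]
scene petri_1 0.73 [260.5 193.9] [561.4 -48.7]
scene petri_2 0.97 [292.8 208.6] [444.5 -44.8]
scene petri_2 0.74 [235.1 183.2] [660.3 -48.2]
scene petri_2 0.73 [260.5 193.9] [561.4 -48.7]
scene apron 0.9 [261.8 193.6] [559.8 -52.4]
scene scale_bar 0.73 [206.7 286.1] [397.6 306.8]
scene yellow_cup 0.82 [257.2 251.4] [401.1 146.7]
scene tool_tray 0.59 [204.  290.1] [396.3 315.6]
scene tool_tray 0.37 [334.4 163.3] [ 527.5 -380.5]
scene
[... 602 characters left out ...]
70.8 182.1] [545.1 -53.6]
top petri_0 0.37 [164.  216.4] [420.4 324.2]
top petri_1 0.87 [270.3 207. ] [455.7 -51.8]
top petri_1 0.6 [267.6 146.1] [677.1 -42. ]
top petri_1 0.6 [270.8 182.1] [545.1 -53.6]
top petri_1 0.37 [164.  216.4] [420.4 324.2]
top petri_2 0.87 [270.3 207. ] [455.7 -51.8]
top petri_2 0.6 [267.6 146.1] [677.1 -42. ]
top petri_2 0.6 [270.8 182.1] [545.1 -53.6]
top petri_2 0.37 [164.  216.4] [420.4 324.2]
top apron 0.89 [266.8 178.3] [558.8 -39.3]
top apron 0.56 [269.8 149.4] [664.9 -50. ]
top scale_bar 0.65 [168.9 223.5] [395.8 307.6]
top yellow_cup 0.47 [214.2 222.9] [398.8 147.5]
top tool_tray 0.84 [163.5 226.3] [385.9 327.3]
top loader 0.59 [328.  179.5] [ 557.4 -261. ]
```

```bash
python3 - <<'E'
from h import *
s=grab_frame("scene");t=grab_frame("top")
a=cv2.resize(s["img"][110:240,195:375],None,fx=4.4,fy=4.4,interpolation=cv2.INTER_CUBIC)
b=cv2.resize(t["img"][125:245,230:390],None,fx=5,fy=5,interpolation=cv2.INTER_CUBIC)
c=cv2.resize(t["img"][200:245,125:235],None,fx=7,fy=7,interpolation=cv2.INTER_CUBIC)
d=cv2.resize(s["img"][215:335,135:280],None,fx=5,fy=5,interpolation=cv2.INTER_CUBIC)
for n,i in zip("abcd",(a,b,c,d)): cv2.imwrite(f"pics/c_{n}.png",i)
E
```

```text
(no output)
```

View pics/c_a.png

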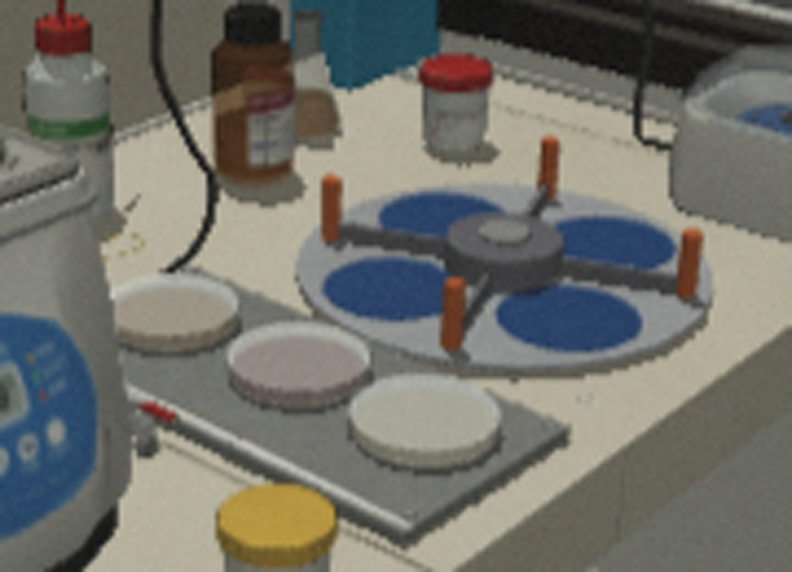

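View pics/c_b.png

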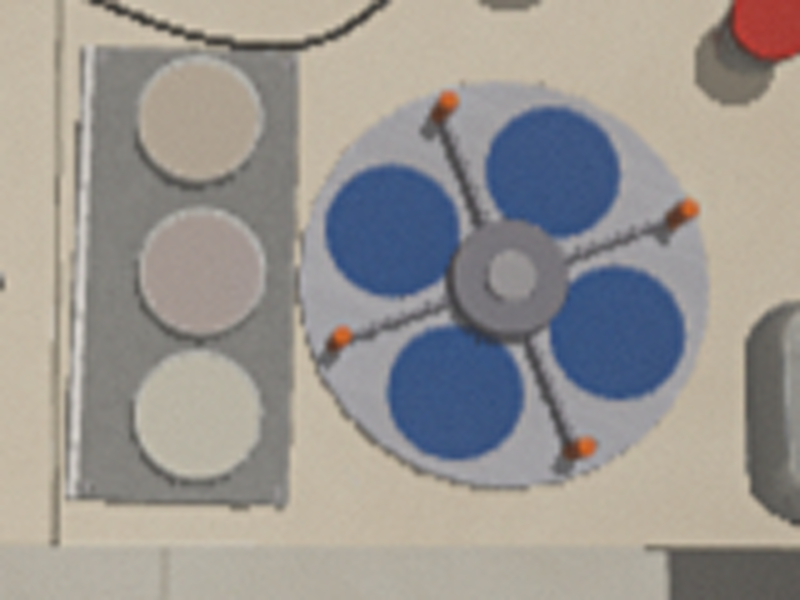

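View pics/c_c.png

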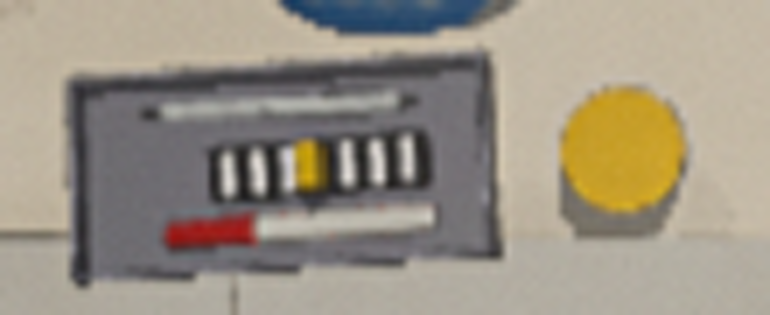

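View pics/c_d.png

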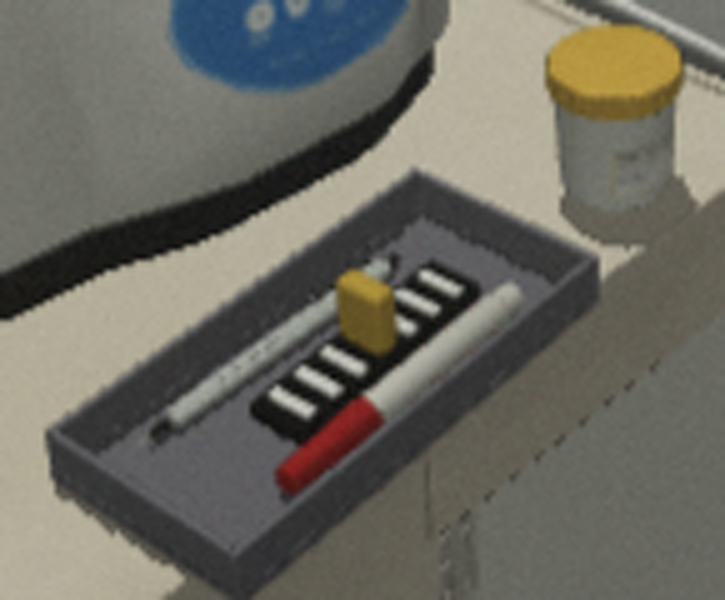

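```bash
cat >> h.py <<'E'
from scipy.optimize import least_squares
def blobs(img,lo,hi,roi,amin=6,amax=9e9):
    hsv=cv2.cvtColor(img,cv2.COLOR_BGR2HSV); m=cv2.inRange(hsv,np.array(lo),np.array(hi))
    mm=np.zeros_like(m); x0,y0,x1,y1=roi; mm[y0:y1,x0:x1]=m[y0:y1,x0:x1]
    n,l,st,ce=cv2.connectedComponentsWithStats(mm)
    return [(ce[i],st[i]) for i in range(1,n) if amin<=st[i][4]<=amax]
def fitloader(s,t,x0=None,v=True):
    """returns x,y,yaw,angle"""
    so=[c for c,_ in blobs(s["img"],(4,140,90),(14,255,255),(260,130,380,200))]
    to=[c for c,_ in blobs(t["img"],(4,140,90),(14,255,255),(285,125,385,230))]
    tb=[c for c,_ in blobs(t["img"],(105,110,60),(120,255,255),(285,125,385,230),150)]
    if v: print(len(so),len(to),len(tb))
    def res(q):
        x,y,w,a=q; r=[]
        def P(th,rad,z): return [x+rad*np.cos(th),y+rad*np.sin(th),z]
        for obs,p,rad,z,off in((so,s,130,36,45),(to,t,130,47,45),(tb,t,88,10,0)):
            pr=proj(p,[P(w+a+np.radians(off+90*i),rad,z) for i in range(4)])
            for o in obs:
                d=pr-o; r+=list(d[np.argmin((d**2).sum(1))])
        return np.array(r)
    best=None
    for a0 in ([x0[3]] if x0 is not None else [-.7,-.4,0,.3,.6]):
        b=least_squares(res,[555,-265,0,a0] if x0 is None else x0,loss="soft_l1",x_scale=[10,10,.1,.1])
        if best is None or b.cost<best.cost: best=b
    if v: print("res",np.round(best.fun,1))
    return best
E
python3 - <<'E'
from h import *
s=grab_frame("scene");t=grab_frame("top")
b=fitloader(s,t); print(b.x,b.cost)
E
```

```text
4 4 4
res [-0.1  0.7  0.2 -0.4  0.2 -0.5  0.1 -0.3 -0.2  0.2 -0.1 -0.  -0.1 -0.1
 -0.2  0.1 -0.1  0.1  0.  -0.1  0.  -0.2  0.2 -0.2]
[ 5.50897103e+02 -2.67648359e+02  4.46214171e-02 -4.72196207e-01] 0.612984484858174
```

```bash
python3 - <<'E'
from h import *
t=grab_frame("top");s=grab_frame("scene")
f=lambda x,y:((x+.5)/5+230-.5,(y+.5)/5+125-.5)
for q in [(298,54),(288,507),(92,47),(75,495)]: print(q,onz(t,f(*q),11))
g=lambda x,y:((x+.5)/4.4+195-.5,(y+.5)/4.4+110-.5)
for q in [(568,434),(408,532),(190,268)]: print("sc",q,onz(s,g(*q),11))
for n,a,b in [("tan",(201,119),(173,300)),("mauve",(202,270),(299,354)),("cream",(198,411),(425,408))]: print(n,onz(t,f(*a),26),onz(s,g(*b),26))
for n in "st":
    p=t if n=="t" else s
    print(n,[(np.round(c,1),np.round(onz(p,c,34)),st) for c,st in blobs(p["img"],(20,120,100),(32,255,255),(130,200,280,320),5)])
E
```

```text
(298, 54) [ 717.39118923 -120.59249649]
(288, 507) [ 388.65480881 -111.568511  ]
(92, 47) [721.69623789  29.41364458]
(75, 495) [396.39028243  38.95704699]
sc (568, 434) [ 384.03635691 -100.25362343]
sc (408, 532) [391.847515    46.38882681]
sc (190, 268) [ 713.35259527 -115.10605936]
tan [664.99118044 -49.41362503] [666.44961346 -50.23604702]
mauve [555.41325038 -50.17005631] [553.7814033  -48.70209051]
cream [455.04214582 -47.39304063] [452.48281575 -47.32292927]
s [(array([257.2, 228.9]), array([429., 115.]), array([244, 220,  27,  19, 407], dtype=int32)), (array([207.4, 275.6]), array([393., 307.]), array([202, 269,  12,  16,  98], dtype=int32))]
t [(array([213.5, 221.1]), array([404., 147.]), array([205, 213,  18,  17, 245], dtype=int32)), (array([168.5, 223. ]), array([396., 302.]), array([167, 220,   4,   7,  26], dtype=int32))]
```

```bash
cat >> h.py <<'E'
from scipy.spatial.transform import Rotation as Ro
LX,LY,LW=551.0,-267.6,-0.035
def l2w(x,y): c,s=np.cos(LW),np.sin(LW); return np.array([LX+c*x-s*y,LY+s*x+c*y])
def w2l(x,y): c,s=np.cos(LW),np.sin(LW); dx,dy=x-LX,y-LY; return np.array([c*dx+s*dy,-s*dx+c*dy])
def st():
    q=sensors.state(); R=Ro.from_euler("xyz",q["ee_rot"],degrees=True).as_matrix()
    print("t",round(q["time_s"],2),"tcp",np.round(q["ee_pos"],1),"loc",np.round(w2l(*q["ee_pos"][:2]),1),"jaw yaw",round(np.arctan2(R[1,1],R[0,1]),3),"F",np.round(q["force"],1),"w",round(q["gripper_width"],1),"q",np.round(q["qpos"],0)); return q
E
python3 - <<'E'
from h import *
st()
t=grab_frame("top")
for px in [(222,130),(222,160),(220,195),(229,186),(229,178)]: print(px,onz(t,px,220),onz(t,px,60))
for a in (-.39,-.2,0): print(a,l2w(*(130*np.cos(np.radians(225)+a),130*np.sin(np.radians(225)+a))))
E
```

```text
t 1.6 tcp [ 139.9 -557.5  213.9] loc [-400.7 -304.1] jaw yaw -1.325 F [ 0.3  4.5 -1.2] w 91.3 q [-77.  18.  90.   0.  72.  -1.]
(222, 130) [676.03110135 105.98385563] [722.00216248 119.957481  ]
(222, 160) [581.36100643 104.45812694] [614.58981691 118.22639477]
(220, 195) [473.25285302 108.77666025] [491.93069902 123.12618697]
(229, 186) [500.9504738   81.88301761] [523.35631888  92.61275779]
(229, 178) [525.58217851  82.22341996] [551.30336151  92.99897705]
-0.39 [ 429.35165672 -313.44408988]
-0.2 [ 440.19887586 -335.5934621 ]
0 [ 455.91573705 -356.2509049 ]
```

Request:
play_rows([
  [0.029,0.0277,0,0.12,0],
  [0.058,0.0554,0,0.24,0],
  [0.087,0.0831,0,0.36,0],
  [0.116,0.1108,0,0.48,0],
  [0.145,0.1385,0,0.6,0],
  [0.174,0.1662,0,0.72,0],
  [0.203,0.1939,0,0.84,0],
  [0.232,0.2216,0,0.96,0],
], squeeze=15)

```text
time_s: 2.32
ee_pos: [374.3, -336.2, 215.3]
ee_rot: [62.2, 89.7, -48.4]
force: [-0.2, -1.8, 0.0]
gripper_width: 40.7
```

```bash
python3 -c "
from h import *
st()"
```

```text
t 2.32 tcp [ 374.3 -336.2  215.3] loc [-174.2  -74.7] jaw yaw -0.359 F [-0.2 -1.8  0. ] w 40.7 q [-43.  12.  99.  -0.  69. -23.]
```

Request:
play_rows([
  [0.029,0.028,0,0.12,0],
  [0.058,0.055,0,0.24,0],
  [0.0585,0.0555,-0.04,0.33,0],
  [0.0585,0.0555,-0.08,0.33,0],
  [0.0585,0.0555,-0.12,0.33,0],
  [0.0585,0.0555,-0.16,0.33,0],
  [0.0585,0.0555,-0.178,0.33,0],
  [0.0585,0.0555,-0.178,0.33,0],
])

```text
time_s: 2.98
ee_pos: [429.2, -279.9, 32.6]
ee_rot: [-118.9, 89.7, 149.1]
force: [-0.4, -0.0, 0.1]
gripper_width: 0.5
```

```bash
python3 - <<'E'
from h import *
st()
p=grab_frame("scene"); cv2.imwrite("pics/s1.png",cv2.resize(p["img"][80:280,180:440],None,fx=3,fy=3))
E
```

```text
t 2.98 tcp [ 429.2 -279.9   32.6] loc [-121.3  -16.6] jaw yaw -0.034 F [-0.4 -0.   0.1] w 0.5 q [-34.  24. 111.  -0.  45. -32.]
```

View pics/s1.png

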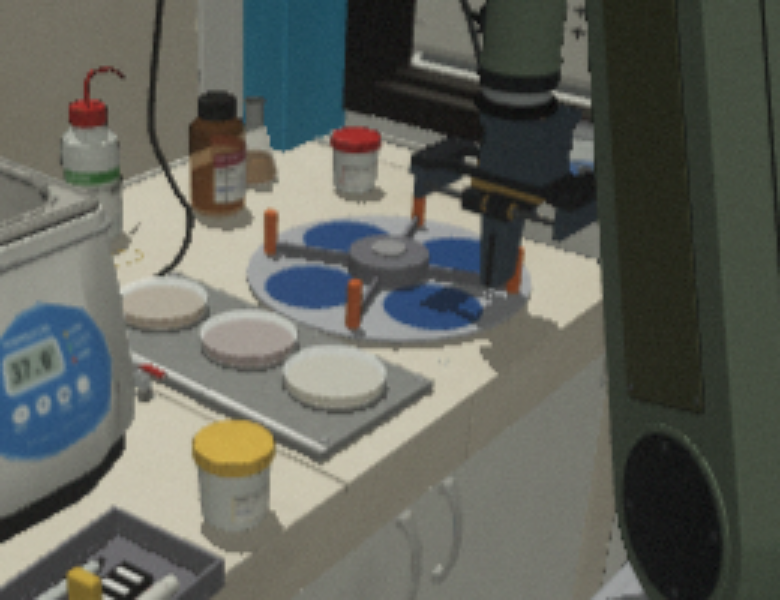

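Request:
play_rows([
  [0,-0.009,0,0,0],
  [0.004,-0.018,0,0,0],
  [0.0075,-0.026,0,0,0],
  [0.0115,-0.033,0,0,0],
  [0.0155,-0.04,0,0,0],
  [0.0195,-0.046,0,0,0],
  [0.0235,-0.05,0,0,0],
  [0.0255,-0.052,0,0,0],
])

```text
time_s: 3.7
ee_pos: [456.6, -333.4, 36.6]
ee_rot: [83.3, 90.0, -8.8]
force: [-1.6, 4.3, 5.6]
gripper_width: 0.8
```

```bash
python3 - <<'E'
from h import *
st()
s=grab_frame("scene");t=grab_frame("top")
b=fitloader(s,t); print(b.x[:2],b.x[2]+b.x[3]-LW,b.cost)
cv2.imwrite("pics/s2.png",cv2.resize(t["img"][125:245,230:390],None,fx=4,fy=4))
E
```

```text
t 3.7 tcp [ 456.6 -333.4   36.6] loc [-92. -69.] jaw yaw -0.036 F [-1.6  4.3  5.6] w 0.8 q [-37.  27. 104.   0.  48. -35.]
4 3 4
res [-0.   0.3 -0.1 -0.5  0.1 -4.6 -0.  -0.1 -0.5 -0.1 -0.2 -0.2 -0.2 -0.1
 -0.3 -0.  -0.2 -0.2  3.7  4.8  0.  -0.1]
[ 551.11782469 -266.4454973 ] 0.009951839110666022 10.968301504333734
```

View pics/s2.png

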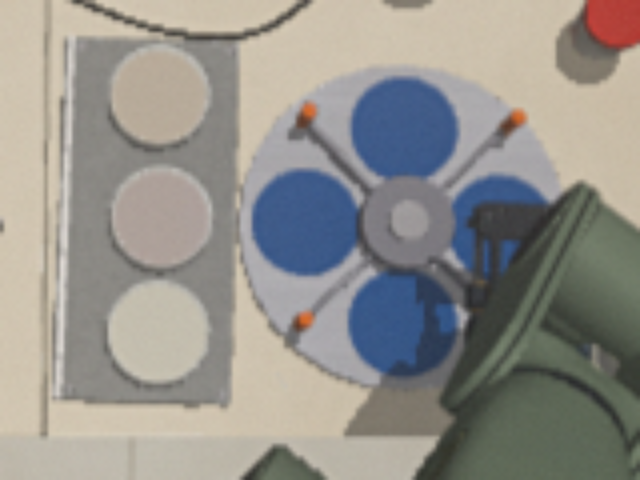

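Request:
play_rows([
  [0,0.012,0,0,0],
  [0.0,0.015,0.035,0,0],
  [0.01,0.045,0.06,0,0.3],
  [0.022,0.084,0.06,0,0.66],
  [0.034,0.123,0.06,0,0.66],
  [0.046,0.162,0.06,0,0.66],
  [0.058,0.2,0.06,0,0.66],
  [0.07,0.238,0.06,0,0.66],
])

```text
time_s: 4.47
ee_pos: [525.9, -92.4, 96.1]
ee_rot: [57.0, 89.9, -35.0]
force: [0.9, -0.1, 0.1]
gripper_width: 37.5
```

```bash
python3 - <<'E'
from h import *
st()
s=grab_frame("scene");t=grab_frame("top")
b=fitloader(s,t); print(b.x[:2],b.x[2]+b.x[3],b.cost)
print(l2w(-3,280),l2w(0,139),l2w(0,270))
cv2.imwrite("pics/s3.png",cv2.resize(t["img"][125:245,230:390],None,fx=4,fy=4))
E
```

```text
t 4.47 tcp [525.9 -92.4  96.1] loc [-31.2 174.2] jaw yaw -0.035 F [ 0.9 -0.1  0.1] w 37.5 q [-11.  21. 105.  -0.  54.  -9.]
4 2 3
res [ 0.2 -3.5 -0.  -0.2  0.  -0.6  0.2 -0.1 -0.4  0.3 -0.1  0.2 -0.1  0.
 -0.3 -0.2  0.  -0.1]
[ 550.89538506 -267.09514021] -0.02643052235628343 3.1288396352926915
[557.7998366   12.33349607] [ 555.86400679 -128.68512881] [560.44807074   2.23464188]
```

View pics/s3.png

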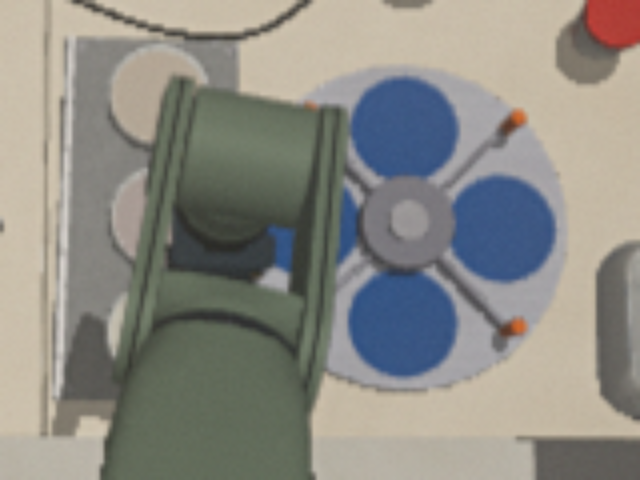

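Request:
play_rows([
  [0.011,0.038,0,0,0.66],
  [0.021,0.074,0,0,0.66],
  [0.0305,0.107,0,0,0.66],
  [0.0305,0.107,-0.035,0,0.66],
  [0.0305,0.107,-0.065,0,0.66],
  [0.0305,0.107,-0.079,0,0.66],
  [0.0305,0.107,-0.079,0,0.66],
  [0.0305,0.107,-0.079,0,0.66],
])

```text
time_s: 5.23
ee_pos: [555.9, 11.9, 16.5]
ee_rot: [-67.2, 89.9, -159.2]
force: [0.1, -1.5, 0.2]
gripper_width: 60.2
```

```bash
sed -i 's/^LX,LY,LW=.*/LX,LY,LW=551.0,-267.3,-0.027/' h.py; python3 - <<'E'
from h import *
st()
s=grab_frame("scene")
cv2.imwrite("pics/s4.png",cv2.resize(s["img"][80:280,180:440],None,fx=3,fy=3))
E
```

```text
t 5.23 tcp [555.9  11.9  16.5] loc [ -2.6 279.2] jaw yaw -0.035 F [ 0.1 -1.5  0.2] w 60.2 q [  0.  28. 107.  -0.  45.   2.]
```

View pics/s4.png

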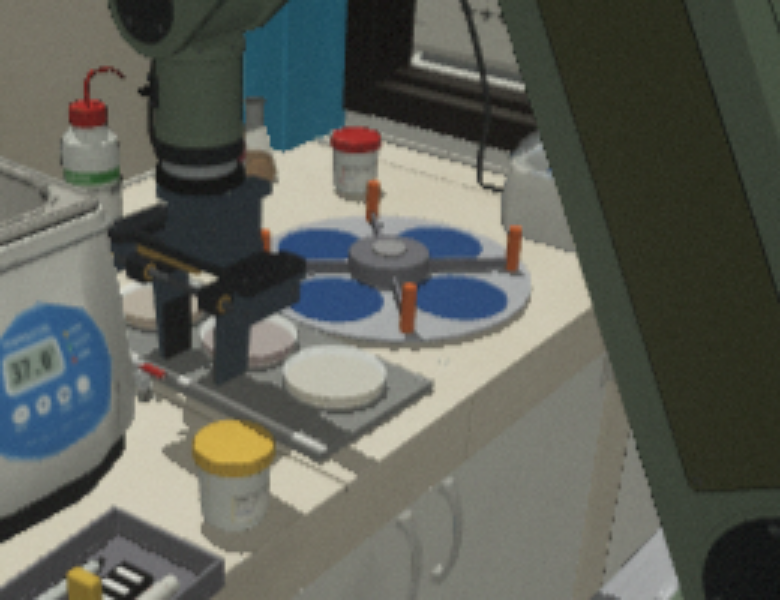

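Request:
play_rows([
  [0,-0.006,0,0,0.66],
  [0,-0.014,0,0.002,0.66],
  [0,-0.026,0,0.005,0.66],
  [-0.0003,-0.04,0,0.008,0.66],
  [-0.0006,-0.055,0,0.008,0.66],
  [-0.001,-0.07,0,0.008,0.66],
  [-0.001,-0.085,0,0.008,0.66],
  [-0.001,-0.1,0,0.008,0.66],
])

```text
time_s: 5.95
ee_pos: [555.7, -89.5, 17.9]
ee_rot: [83.6, 89.9, -8.0]
force: [0.3, 0.5, 0.5]
gripper_width: 60.1
```

Request:
play_rows([
  [0,-0.01,0,0,0.66],
  [0,-0.018,0,0,0.66],
  [-0.0003,-0.024,0,0,0.66],
  [-0.0006,-0.029,0,0,0.66],
  [-0.0006,-0.033,0,0,0.66],
  [-0.0006,-0.036,0,0,0.66],
  [-0.0006,-0.038,0,0,0.66],
  [-0.0006,-0.038,0,0,0.66],
])

```text
time_s: 6.62
ee_pos: [554.8, -125.7, 16.9]
ee_rot: [19.2, 90.0, -72.3]
force: [-1.1, -0.7, 0.4]
gripper_width: 60.4
```

```bash
python3 - <<'E'
from h import *
st()
s=grab_frame("scene")
cv2.imwrite("pics/s5.png",cv2.resize(s["img"][80:280,180:440],None,fx=3,fy=3))
E
```

```text
t 6.62 tcp [ 554.8 -125.7   16.9] loc [  0.  141.7] jaw yaw -0.027 F [-1.1 -0.7  0.4] w 60.4 q [-14.  29. 105.  -0.  46. -12.]
```

View pics/s5.png

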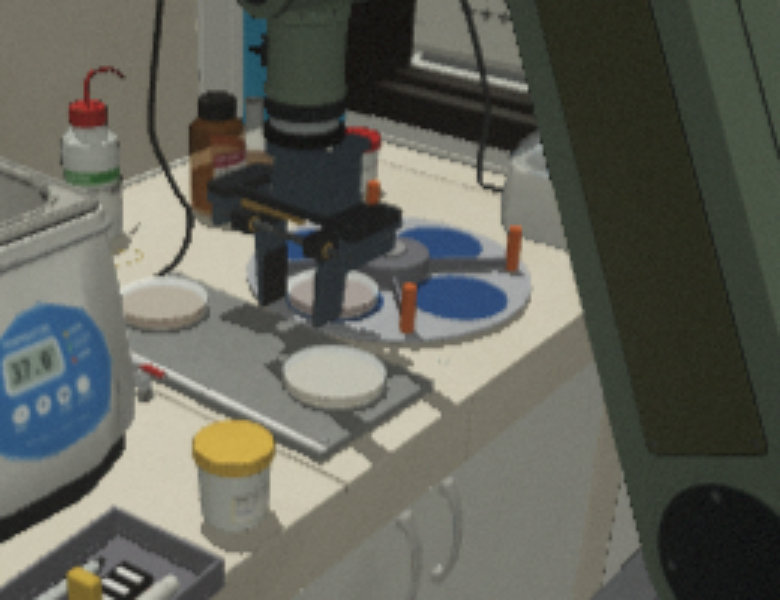

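Request:
play_rows([
  [0,-0.001,0,0,0.66],
  [0,-0.002,0,0,0.66],
  [0,-0.0025,0,0,0.66],
  [0,-0.003,0,0,0.66],
  [0,-0.0035,0,0,0.66],
  [0,-0.004,0,0,0.66],
  [0,-0.004,0,0,0.66],
  [0,-0.004,0,0,0.66],
])

```text
time_s: 7.33
ee_pos: [554.7, -129.1, 16.9]
ee_rot: [-161.6, 89.9, 106.9]
force: [1.5, 3.0, 0.3]
gripper_width: 60.4
```

Request:
play_rows([
  [0,0.012,0,0,0.66],
  [0,0.015,0.035,0,0.5],
  [-0.015,0.012,0.06,0,0.3],
  [-0.05,0.003,0.06,0,0],
  [-0.085,-0.007,0.06,0,0],
  [-0.0925,-0.0105,0.06,0,0],
  [-0.0925,-0.0105,0.04,0,0],
  [-0.0925,-0.0105,0.019,0,0],
])

```text
time_s: 8.0
ee_pos: [463.3, -140.8, 37.1]
ee_rot: [66.3, 89.7, -25.2]
force: [-0.7, -0.7, -0.8]
gripper_width: 16.7
```

```bash
python3 - <<'E'
from h import *
st()
s=grab_frame("scene");t=grab_frame("top")
b=fitloader(s,t); print(b.x[:2],b.x[2]+b.x[3],b.cost)
cv2.imwrite("pics/s6.png",np.hstack([cv2.resize(s["img"][100:240,200:370],None,fx=2.3,fy=2.3),cv2.resize(t["img"][125:245,230:390],None,fx=2.5,fy=2.683)[:322]]))
for a in np.linspace(0,np.pi/2,9):
    th=np.radians(135)+a; w=l2w(130*np.cos(th),130*np.sin(th)+23.5); print(round(a,2),np.round(w-[462.3,-139.9],1))
E
```

```text
t 8.0 tcp [ 463.3 -140.8   37.1] loc [-91.1 124. ] jaw yaw -0.028 F [-0.7 -0.7 -0.8] w 16.7 q [-18.  21. 115.  -0.  43. -17.]
3 3 3
res [ 0.2 -0.3  0.3 -0.7  0.6 -5.8 -0.   0.  -0.5  0.3  0.2  0.2 -0.   0.1
 -0.1 -0.2 -6.7 -1. ]
[ 550.66136041 -267.74732959] -0.023664209621602705 11.72687584359321
0.0 [-0.1 -9.5]
0.2 [-16.8 -28.8]
0.39 [-29.4 -50.9]
0.59 [-37.4 -75.1]
0.79 [ -40.6 -100.4]
0.98 [ -38.8 -125.8]
1.18 [ -32.1 -150.4]
1.37 [ -20.7 -173.2]
1.57 [  -5.  -193.3]
```

View pics/s6.png

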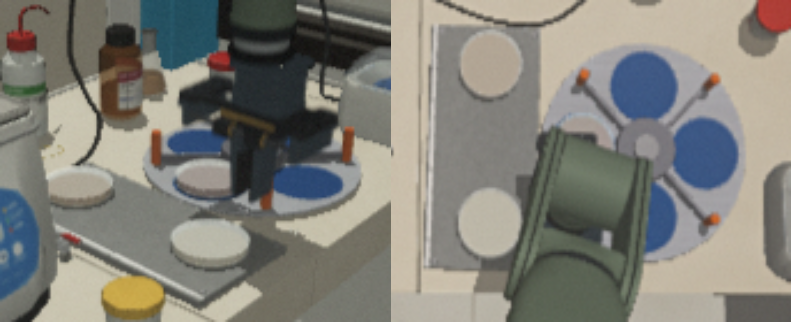

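Request:
play_rows([
  [0,-0.006,0,0,0],
  [-0.004,-0.013,0,0,0],
  [-0.01,-0.0205,0,0,0],
  [-0.017,-0.029,0,0,0],
  [-0.0235,-0.039,0,0,0],
  [-0.0295,-0.051,0,0,0],
  [-0.034,-0.063,0,0,0],
  [-0.0375,-0.075,0,0,0],
])

```text
time_s: 8.77
ee_pos: [423.6, -216.1, 36.4]
ee_rot: [-94.3, 89.9, 174.1]
force: [-0.8, 1.1, -0.9]
gripper_width: 0.4
```

Request:
play_rows([
  [-0.0022,-0.0125,0,0,0],
  [-0.003,-0.025,0,0,0],
  [-0.003,-0.038,0,0,0],
  [-0.0015,-0.05,0,0,0],
  [0.0015,-0.063,0,0,0],
  [0.005,-0.075,0,0,0],
  [0.01,-0.087,0,0,0],
  [0.0165,-0.098,0,0,0],
])

```text
time_s: 9.43
ee_pos: [442.2, -314.9, 36.1]
ee_rot: [51.3, 89.9, -40.2]
force: [-0.3, 0.6, -0.8]
gripper_width: 0.8
```

Request:
play_rows([
  [0.003,-0.005,0,0,0],
  [0.0065,-0.01,0,0,0],
  [0.009,-0.0135,0,0,0],
  [0.0115,-0.0165,0,0,0],
  [0.0135,-0.0185,0,0,0],
  [0.015,-0.0195,0,0,0],
  [0.016,-0.0205,0,0,0],
  [0.016,-0.0205,0,0,0],
])

```text
time_s: 10.1
ee_pos: [456.7, -333.2, 35.8]
ee_rot: [-124.8, 89.9, 143.6]
force: [-3.1, 2.1, 2.3]
gripper_width: 0.4
```

```bash
python3 - <<'E'
from h import *
st()
s=grab_frame("scene");t=grab_frame("top")
b=fitloader(s,t); print(b.x[:2],b.x[2]+b.x[3],b.cost)
cv2.imwrite("pics/s7.png",np.hstack([cv2.resize(s["img"][100:240,200:370],None,fx=2.3,fy=2.3),cv2.resize(t["img"][125:245,230:390],None,fx=2.5,fy=2.683)[:322]]))
E
```

```text
t 10.1 tcp [ 456.7 -333.2   35.8] loc [-92.5 -68.4] jaw yaw -0.027 F [-3.1  2.1  2.3] w 0.4 q [-37.  27. 104.  -0.  49. -36.]
4 3 3
res [-0.1  0.4 -0.1 -0.7  0.1 -4.7 -0.  -0.1 -0.4 -0.1 -0.2 -0.2 -0.2 -0.
 -0.4 -0.  -0.2 -0.1  3.5  5.1]
[ 551.10634148 -266.45957255] -0.023437780391728835 11.221311432993183
```

View pics/s7.png

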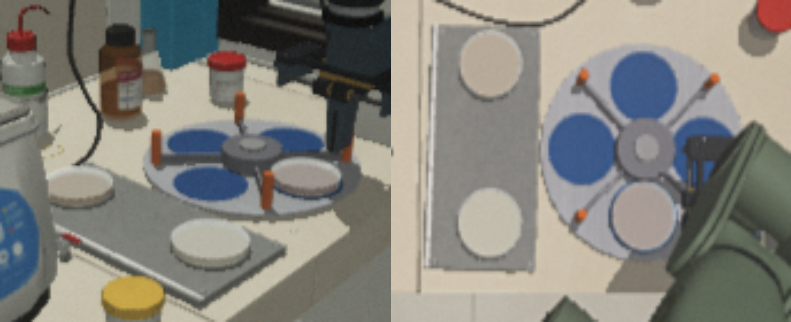

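Request:
play_rows([
  [0,0.012,0,0,0],
  [0.0,0.015,0.038,0,0],
  [-0.005,0.05,0.06,-0.12,0.3],
  [-0.014,0.088,0.06,-0.24,0.66],
  [-0.023,0.127,0.06,-0.36,0.66],
  [-0.032,0.166,0.06,-0.48,0.66],
  [-0.041,0.205,0.06,-0.6,0.66],
  [-0.05,0.244,0.06,-0.72,0.66],
])

```text
time_s: 10.87
ee_pos: [409.5, -94.1, 96.5]
ee_rot: [122.9, 89.8, -9.1]
force: [1.2, 0.2, 0.7]
gripper_width: 37.6
```

Request:
play_rows([
  [-0.01,0.03,0,-0.12,0.66],
  [-0.0135,0.0435,0,-0.24,0.66],
  [-0.0135,0.0435,0,-0.36,0.66],
  [-0.0135,0.0435,0,-0.48,0.66],
  [-0.0135,0.0435,0,-0.6,0.66],
  [-0.0135,0.0435,0,-0.72,0.66],
  [-0.0135,0.0435,-0.02,-0.84,0.66],
  [-0.0135,0.0435,-0.05,-0.85,0.66],
])

```text
time_s: 11.53
ee_pos: [399.8, -52.6, 47.9]
ee_rot: [172.1, 89.3, -8.5]
force: [0.3, 0.4, -0.7]
gripper_width: 60.2
```

```bash
python3 - <<'E'
from h import *
st()
s=grab_frame("scene");t=grab_frame("top")
cv2.imwrite("pics/s8.png",np.hstack([cv2.resize(s["img"][100:240,200:370],None,fx=2.3,fy=2.3),cv2.resize(t["img"][125:245,230:390],None,fx=2.5,fy=2.683)[:322]]))
for n,r in(("cream",None),): print(look(["petri_0"]) and 0)
E
```

```text
t 11.53 tcp [399.8 -52.6  47.9] loc [-157.   210.5] jaw yaw -1.58 F [ 0.3  0.4 -0.7] w 60.2 q [ -9.  14. 125.   0.  40.  81.]
scene petri_0 0.85 [293.9 207.1] [447.  -52.9]
scene petri_0 0.59 [235.4 185.2] [650.8 -39.7]
scene petri_0 0.55 [329.9 179.3] [ 464.1 -253.9]
scene petri_0 0.32 [318.7 172.3] [ 516.3 -271.3]
top petri_0 0.93 [331.4 205. ] [ 463.9 -269.4]
top petri_0 0.61 [268.3 146.4] [676.  -44.5]
top petri_0 0.51 [271.5 208.4] [450.7 -56.1]
0
```

View pics/s8.png

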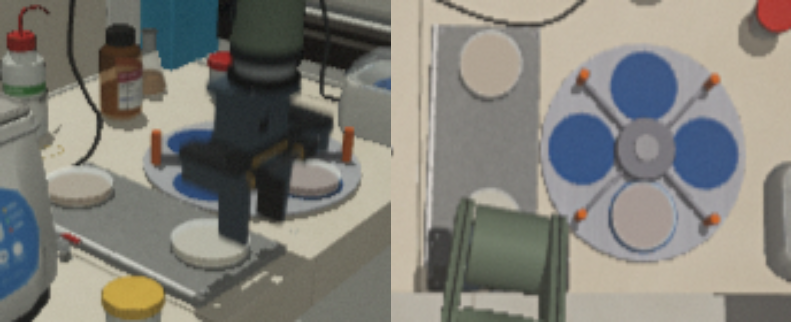

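Request:
play_rows([
  [0,0,0,0,0.66],
  [0,0,0,0,0.66],
  [0,0,0,0,0.66],
  [0,0,-0.01,0,0.66],
  [0,0,-0.02,0,0.66],
  [0,0,-0.029,0,0.66],
  [0,0,-0.029,0,0.66],
  [0,0,-0.029,0,0.66],
])

```text
time_s: 12.5
ee_pos: [395.5, -52.6, 17.1]
ee_rot: [2.7, 90.0, -177.6]
force: [-0.7, 0.1, 1.1]
gripper_width: 60.3
```

```bash
python3 - <<'E'
from h import *
st()
s=grab_frame("scene");cv2.imwrite("pics/s9.png",cv2.resize(s["img"][100:240,200:370],None,fx=4,fy=4))
E
```

```text
t 12.5 tcp [395.5 -52.6  17.1] loc [-161.2  210.5] jaw yaw -1.577 F [-0.7  0.1  1.1] w 60.3 q [ -9.  17. 127.  -0.  36.  81.]
```

View pics/s9.png

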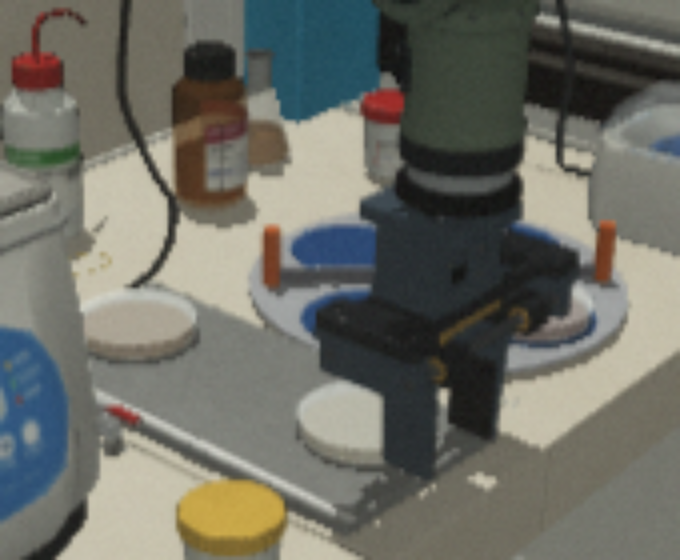

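Request:
play_rows([
  [0,0.003,0,0,0.66],
  [0.003,0.006,0,0,0.66],
  [0.009,0.006,0,-0.01,0.66],
  [0.019,0.006,0,-0.02,0.66],
  [0.031,0.0055,0,-0.02,0.66],
  [0.044,0.005,0,-0.02,0.66],
  [0.057,0.005,0,-0.02,0.66],
  [0.07,0.0045,0,-0.02,0.66],
])

```text
time_s: 13.22
ee_pos: [467.2, -48.0, 17.1]
ee_rot: [163.7, 90.0, -17.8]
force: [-2.0, -0.9, 1.3]
gripper_width: 60.2
```

Request:
play_rows([
  [0.011,-0.0005,0,0,0.66],
  [0.02,-0.001,0,0,0.66],
  [0.027,-0.001,0,0,0.66],
  [0.032,-0.001,0,0,0.66],
  [0.036,-0.001,0,0,0.66],
  [0.039,-0.001,0,0,0.66],
  [0.0405,-0.001,0,0,0.66],
  [0.0405,-0.001,0,0,0.66],
])

```text
time_s: 13.88
ee_pos: [506.3, -49.0, 17.0]
ee_rot: [161.5, 90.0, -20.0]
force: [-0.6, -1.1, -0.6]
gripper_width: 60.1
```

```bash
python3 - <<'E'
from h import *
st()
s=grab_frame("scene");cv2.imwrite("pics/s10.png",cv2.resize(s["img"][100:240,200:370],None,fx=4,fy=4))
E
```

```text
t 13.88 tcp [506.3 -49.   17. ] loc [-50.6 217. ] jaw yaw -1.597 F [-0.6 -1.1 -0.6] w 60.1 q [ -7.  25. 113.  -0.  42.  85.]
```

View pics/s10.png

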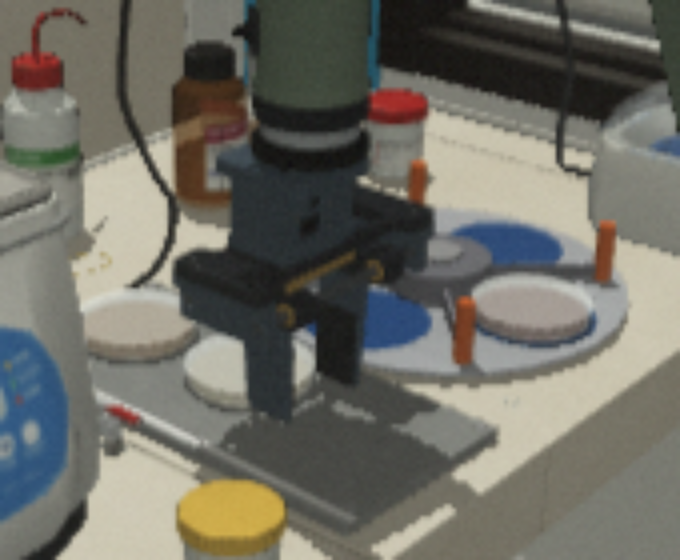

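Request:
play_rows([
  [-0.012,0,0,0,0.66],
  [-0.012,0,0.035,0.1,0.66],
  [-0.0,0,0.06,0.22,0.66],
  [0.015,0,0.06,0.34,0.66],
  [0.03,0,0.06,0.46,0.66],
  [0.045,0,0.06,0.58,0.66],
  [0.0525,0,0.06,0.7,0.66],
  [0.0525,0,0.06,0.82,0.66],
])

```text
time_s: 14.6
ee_pos: [560.5, -49.2, 77.1]
ee_rot: [128.0, 89.9, -6.1]
force: [0.3, -0.4, -0.3]
gripper_width: 60.5
```

Request:
play_rows([
  [0,0,0,0.12,0.66],
  [0,0,0,0.24,0.66],
  [0,0.0,0,0.36,0.66],
  [0,0.01,0,0.48,0.66],
  [0,0.025,0,0.6,0.66],
  [0,0.04,0,0.72,0.66],
  [0,0.0615,0,0.75,0.66],
  [0,0.0615,-0.02,0.75,0.66],
])

```text
time_s: 15.27
ee_pos: [561.3, 15.1, 60.0]
ee_rot: [101.1, 89.5, 9.7]
force: [1.1, -0.5, -0.6]
gripper_width: 59.9
```

```bash
python3 - <<'E'
from h import *
st()
s=grab_frame("scene");cv2.imwrite("pics/s11.png",cv2.resize(s["img"][100:240,200:370],None,fx=4,fy=4))
E
```

```text
t 15.27 tcp [561.3  15.1  60. ] loc [  2.6 282.6] jaw yaw -0.024 F [ 1.1 -0.5 -0.6] w 59.9 q [  0.  25. 104.   0.  51.   2.]
```

View pics/s11.png

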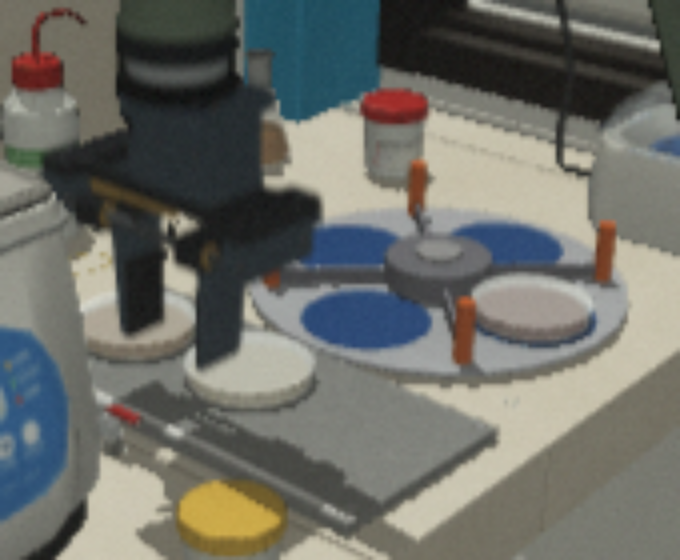

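```bash
python3 - <<'E'
from h import *
s=grab_frame("scene");t=grab_frame("top")
st()
f=lambda x,y:(x/4+200,y/4+100)
for n,q,z in (("cream",(251,365),26),("tan",(137,318),26),("mauve",(533,302),25)):
    w=onz(s,f(*q),z);print(n,w,w2l(*w))
cv2.imwrite("pics/t11.png",cv2.resize(t["img"][125:245,230:390],None,fx=5,fy=5))
E
```

```text
t 15.42 tcp [557.2  12.6  56. ] loc [ -1.4 280. ] jaw yaw -0.026 F [-0.9 -1.   0.6] w 60.3 q [  0.  25. 104.  -0.  51.   2.]
cream [548.92644202 -43.85382671] [ -8.10511591 223.30875284]
tan [658.08085899 -42.96641381] [100.98555946 227.1426535 ]
mauve [ 456.06346367 -257.54084482] [-95.16539924   7.19262313]
```

View pics/t11.png

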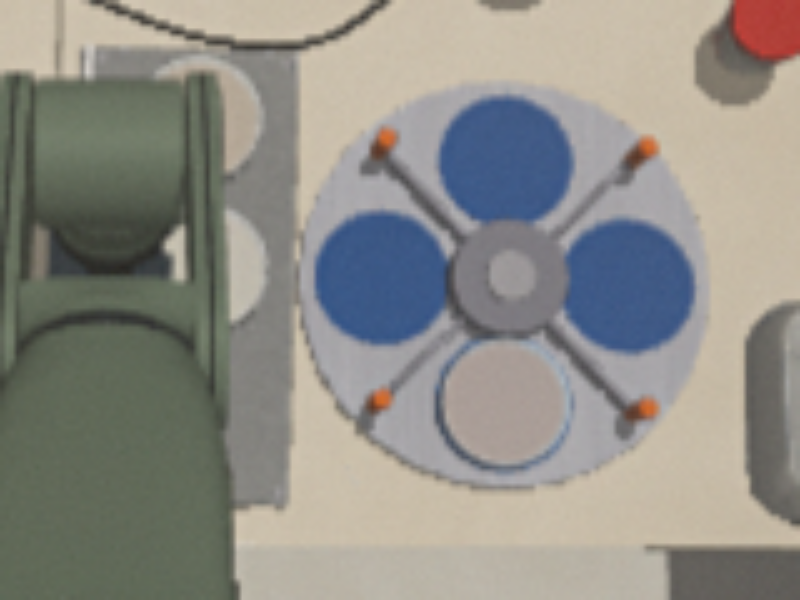

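Request:
play_rows([
  [0,0,-0.02,0,0.66],
  [0,0,-0.035,0,0.66],
  [0,0,-0.04,0,0.66],
  [0,-0.006,-0.04,0,0.66],
  [0,-0.014,-0.04,0,0.66],
  [0,-0.026,-0.04,0,0.66],
  [-0.0005,-0.04,-0.04,0,0.66],
  [-0.001,-0.055,-0.04,0,0.66],
])

```text
time_s: 16.08
ee_pos: [558.2, -44.1, 18.1]
ee_rot: [82.9, 89.9, -8.6]
force: [-0.9, -0.5, -0.1]
gripper_width: 60.4
```

Request:
play_rows([
  [0,-0.015,0,0,0.66],
  [0,-0.03,0,0,0.66],
  [-0.0005,-0.043,0,0,0.66],
  [-0.001,-0.055,0,0,0.66],
  [-0.001,-0.065,0,0,0.66],
  [-0.0015,-0.072,0,0,0.66],
  [-0.0015,-0.077,0,0,0.66],
  [-0.0015,-0.08,0,0,0.66],
])

```text
time_s: 16.75
ee_pos: [556.1, -123.1, 17.1]
ee_rot: [132.9, 90.0, 41.4]
force: [-0.3, 0.2, 0.9]
gripper_width: 60.0
```

Request:
play_rows([
  [0,-0.002,0,0,0.66],
  [0,-0.0035,0,0,0.66],
  [0,-0.0045,0,0,0.66],
  [0,-0.0055,0,0,0.66],
  [0,-0.0065,0,0,0.66],
  [0,-0.0065,0,0,0.66],
  [0,-0.0065,0,0,0.66],
  [0,-0.0065,0,0,0.66],
])

```text
time_s: 17.42
ee_pos: [556.1, -128.9, 17.0]
ee_rot: [142.8, 90.0, 51.2]
force: [-0.1, 1.3, 0.6]
gripper_width: 60.4
```

```bash
python3 - <<'E'
from h import *
st()
s=grab_frame("scene");cv2.imwrite("pics/s12.png",cv2.resize(s["img"][100:240,200:370],None,fx=4,fy=4))
E
```

```text
t 17.42 tcp [ 556.1 -128.9   17. ] loc [  1.4 138.5] jaw yaw -0.027 F [-0.1  1.3  0.6] w 60.4 q [-14.  29. 105.   0.  46. -13.]
```

View pics/s12.png

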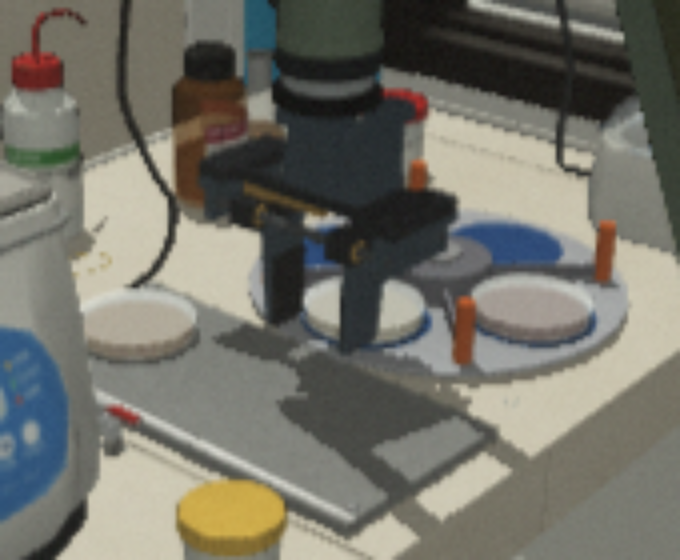

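Request:
play_rows([
  [0,0.012,0,0,0.66],
  [0,0.015,0.035,0,0.5],
  [-0.015,0.012,0.06,0,0.3],
  [-0.05,0.003,0.06,0,0],
  [-0.085,-0.007,0.06,0,0],
  [-0.0937,-0.0107,0.06,0,0],
  [-0.0937,-0.0107,0.04,0,0],
  [-0.0937,-0.0107,0.019,0,0],
])

```text
time_s: 18.13
ee_pos: [463.0, -140.1, 36.9]
ee_rot: [71.8, 89.7, -19.8]
force: [0.2, -0.7, 0.2]
gripper_width: 16.1
```

Request:
play_rows([
  [0,-0.006,0,0,0],
  [-0.004,-0.013,0,0,0],
  [-0.01,-0.0205,0,0,0],
  [-0.017,-0.029,0,0,0],
  [-0.0235,-0.039,0,0,0],
  [-0.0295,-0.051,0,0,0],
  [-0.034,-0.063,0,0,0],
  [-0.0375,-0.075,0,0,0],
])

```text
time_s: 18.8
ee_pos: [423.6, -215.9, 36.6]
ee_rot: [-71.0, 90.0, -162.5]
force: [-1.1, 1.4, 0.5]
gripper_width: 0.8
```

Request:
play_rows([
  [-0.0022,-0.0125,0,0,0],
  [-0.003,-0.025,0,0,0],
  [-0.003,-0.038,0,0,0],
  [-0.0015,-0.05,0,0,0],
  [0.0015,-0.063,0,0,0],
  [0.005,-0.075,0,0,0],
  [0.01,-0.087,0,0,0],
  [0.0165,-0.098,0,0,0],
])

```text
time_s: 19.47
ee_pos: [442.1, -314.5, 36.1]
ee_rot: [45.3, 89.9, -46.2]
force: [-1.5, 0.4, 0.5]
gripper_width: 0.4
```

Request:
play_rows([
  [0.003,-0.005,0,0,0],
  [0.0065,-0.01,0,0,0],
  [0.009,-0.0135,0,0,0],
  [0.0115,-0.0165,0,0,0],
  [0.0135,-0.0185,0,0,0],
  [0.015,-0.0195,0,0,0],
  [0.016,-0.0205,0,0,0],
  [0.016,-0.0205,0,0,0],
])

```text
time_s: 20.13
ee_pos: [457.0, -332.9, 35.9]
ee_rot: [-132.8, 89.9, 135.7]
force: [-3.6, 0.5, 2.6]
gripper_width: 0.6
```

```bash
python3 - <<'E'
from h import *
st()
s=grab_frame("scene");t=grab_frame("top")
b=fitloader(s,t); print(b.x[:2],b.x[2]+b.x[3],b.cost)
cv2.imwrite("pics/s13.png",np.hstack([cv2.resize(s["img"][100:240,200:370],None,fx=2.3,fy=2.3),cv2.resize(t["img"][125:245,230:390],None,fx=2.5,fy=2.683)[:322]]))
E
```

```text
t 20.13 tcp [ 457.  -332.9   35.9] loc [-92.2 -68.1] jaw yaw -0.027 F [-3.6  0.5  2.6] w 0.6 q [-37.  27. 104.   0.  49. -36.]
4 3 2
res [ 0.2  0.1  0.1 -0.7  0.3 -4.6 -0.1 -0.4 -0.3  0.  -0.6  0.4 -0.1 -0.1
 -0.1  0.  -0.  -0.2]
[ 550.93604934 -267.07737289] -0.026759421245144743 4.4242543957789975
```

View pics/s13.png

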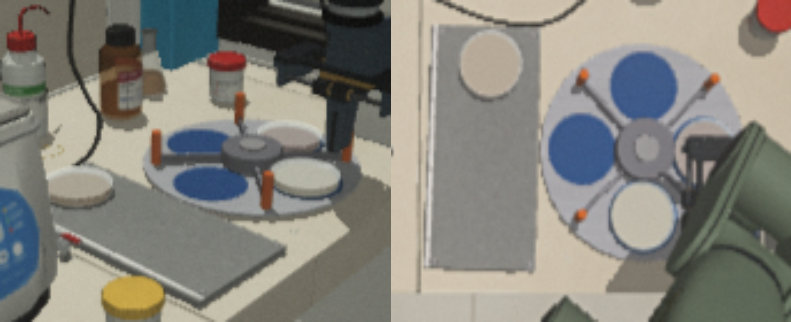

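Request:
play_rows([
  [0,0.012,0,0,0],
  [0.0,0.015,0.038,0,0],
  [0.02,0.04,0.07,-0.12,0.3],
  [0.048,0.069,0.07,-0.24,0.66],
  [0.076,0.098,0.07,-0.36,0.66],
  [0.104,0.127,0.07,-0.48,0.66],
  [0.132,0.156,0.07,-0.6,0.66],
  [0.16,0.185,0.07,-0.72,0.66],
])

```text
time_s: 20.9
ee_pos: [617.2, -148.4, 106.6]
ee_rot: [118.1, 89.8, -14.9]
force: [0.9, -1.2, 0.7]
gripper_width: 37.8
```

Request:
play_rows([
  [0.028,0.026,0,-0.12,0.66],
  [0.056,0.052,0,-0.24,0.66],
  [0.084,0.078,0,-0.36,0.66],
  [0.107,0.097,0,-0.48,0.66],
  [0.107,0.097,0,-0.6,0.66],
  [0.107,0.097,0,-0.72,0.66],
  [0.107,0.097,0,-0.84,0.66],
  [0.107,0.097,0,-0.85,0.66],
])

```text
time_s: 21.57
ee_pos: [723.0, -52.4, 105.9]
ee_rot: [176.4, 89.9, -5.1]
force: [-0.8, -1.1, -0.7]
gripper_width: 60.3
```

Request:
play_rows([
  [0,0,0,0,0.66],
  [0,0,0,0,0.66],
  [0,0,-0.02,0,0.66],
  [0,0,-0.04,0,0.66],
  [0,0,-0.06,0,0.66],
  [0,0,-0.06,0,0.66],
  [0,0,-0.06,0,0.66],
  [0,0,-0.06,0,0.66],
])

```text
time_s: 22.23
ee_pos: [723.1, -53.7, 47.3]
ee_rot: [175.0, 89.9, -6.4]
force: [0.4, -0.7, -0.0]
gripper_width: 59.9
```

```bash
python3 - <<'E'
from h import *
st()
s=grab_frame("scene");cv2.imwrite("pics/s14.png",cv2.resize(s["img"][100:240,200:370],None,fx=4,fy=4))
E
```

```text
t 22.23 tcp [723.1 -53.7  47.3] loc [166.3 218.2] jaw yaw -1.595 F [ 0.4 -0.7 -0. ] w 59.9 q [-5. 39. 80. -0. 62. 86.]
```

View pics/s14.png

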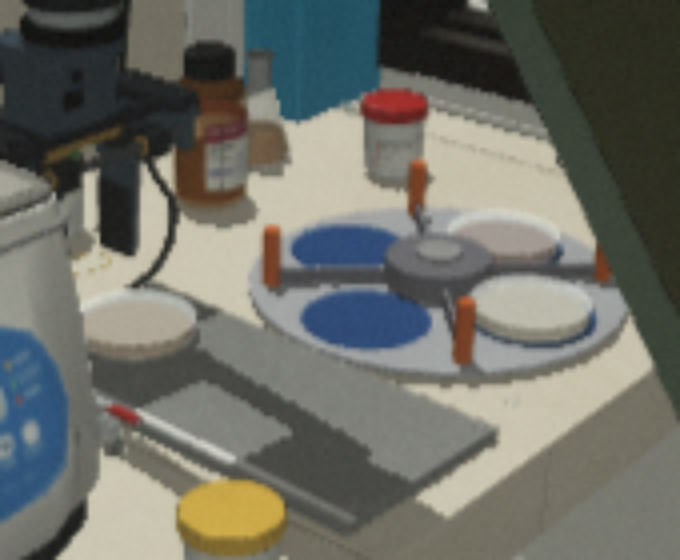

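Request:
play_rows([
  [0,0.003,-0.015,0,0.66],
  [0,0.003,-0.029,0,0.66],
  [0,0.003,-0.029,0,0.66],
  [-0.006,0.003,-0.029,0,0.66],
  [-0.014,0.003,-0.029,0,0.66],
  [-0.026,0.0035,-0.029,0,0.66],
  [-0.039,0.004,-0.029,0,0.66],
  [-0.052,0.004,-0.029,0,0.66],
])

```text
time_s: 22.95
ee_pos: [669.6, -49.6, 18.5]
ee_rot: [172.6, 89.9, -8.7]
force: [0.9, -0.2, 0.7]
gripper_width: 60.3
```

Request:
play_rows([
  [-0.013,0,0,0,0.66],
  [-0.026,0.0005,0,0,0.66],
  [-0.038,0.001,0,0,0.66],
  [-0.047,0.001,0,0,0.66],
  [-0.054,0.0015,0,0,0.66],
  [-0.059,0.0015,0,0,0.66],
  [-0.063,0.0015,0,0,0.66],
  [-0.063,0.0015,0,0,0.66],
])

```text
time_s: 23.62
ee_pos: [606.8, -48.1, 17.4]
ee_rot: [146.0, 90.0, -35.4]
force: [-0.6, -1.0, -0.2]
gripper_width: 60.5
```

```bash
python3 - <<'E'
from h import *
st()
s=grab_frame("scene");t=grab_frame("top");cv2.imwrite("pics/s15.png",np.hstack([cv2.resize(s["img"][100:240,200:370],None,fx=2.3,fy=2.3),cv2.resize(t["img"][125:245,230:390],None,fx=2.5,fy=2.683)[:322]]))
E
```

```text
t 23.62 tcp [606.8 -48.1  17.4] loc [ 49.9 220.6] jaw yaw -1.595 F [-0.6 -1.  -0.2] w 60.5 q [-6. 32. 99. -0. 49. 86.]
```

View pics/s15.png

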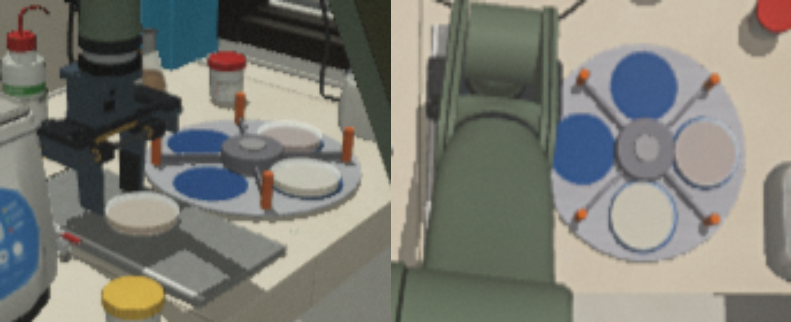

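Request:
play_rows([
  [0.012,0,0,0,0.66],
  [0.012,0,0.035,0.1,0.66],
  [0.0,0,0.06,0.22,0.66],
  [-0.015,0,0.06,0.34,0.66],
  [-0.03,0,0.06,0.46,0.66],
  [-0.045,0,0.06,0.58,0.66],
  [-0.05,0,0.06,0.7,0.66],
  [-0.05,0,0.06,0.82,0.66],
])

```text
time_s: 24.38
ee_pos: [555.7, -48.0, 76.8]
ee_rot: [-48.4, 89.9, 177.5]
force: [-0.5, 0.3, -0.8]
gripper_width: 60.3
```

Request:
play_rows([
  [0,0,0,0.12,0.66],
  [0,0,0,0.24,0.66],
  [0,0.0,0,0.36,0.66],
  [0,0.01,0,0.48,0.66],
  [0,0.025,0,0.6,0.66],
  [0,0.04,0,0.72,0.66],
  [0,0.061,0,0.748,0.66],
  [0,0.063,-0.01,0.748,0.66],
])

```text
time_s: 25.05
ee_pos: [558.8, 17.3, 68.1]
ee_rot: [108.2, 89.8, 16.7]
force: [0.9, -1.0, 0.4]
gripper_width: 60.0
```

```bash
python3 - <<'E'
from h import *
grab_frame("top");grab_frame("top")
st()
s=grab_frame("scene");cv2.imwrite("pics/s16.png",cv2.resize(s["img"][100:240,200:370],None,fx=4,fy=4))
E
```

```text
t 25.15 tcp [556.2  15.4  65.3] loc [ -2.4 282.7] jaw yaw -0.026 F [ 0.8 -0.9  0.7] w 60.2 q [  0.  24. 104.  -0.  52.   2.]
```

View pics/s16.png

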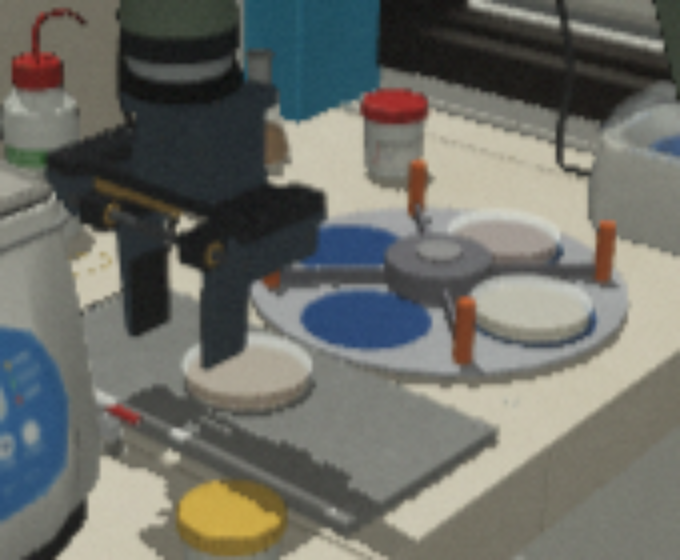

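Request:
play_rows([
  [0,0,-0.025,0,0.66],
  [0,0,-0.045,0,0.66],
  [0,0,-0.049,0,0.66],
  [0,-0.008,-0.049,0,0.66],
  [0,-0.017,-0.049,0,0.66],
  [0,-0.029,-0.049,0,0.66],
  [-0.0005,-0.043,-0.049,0,0.66],
  [-0.001,-0.058,-0.049,0,0.66],
])

```text
time_s: 25.87
ee_pos: [557.0, -44.8, 19.3]
ee_rot: [82.1, 89.9, -9.5]
force: [-0.4, -1.6, -0.3]
gripper_width: 60.1
```

Request:
play_rows([
  [0,-0.015,0,0,0.66],
  [0,-0.03,0,0,0.66],
  [-0.0005,-0.043,0,0,0.66],
  [-0.001,-0.055,0,0,0.66],
  [-0.001,-0.065,0,0,0.66],
  [-0.001,-0.072,0,0,0.66],
  [-0.001,-0.077,0,0,0.66],
  [-0.001,-0.08,0,0,0.66],
])

```text
time_s: 26.53
ee_pos: [555.2, -123.6, 18.1]
ee_rot: [118.4, 90.0, 26.8]
force: [0.1, 0.3, 1.6]
gripper_width: 60.1
```

Request:
play_rows([
  [0,-0.002,0,0,0.66],
  [0,-0.0035,0,0,0.66],
  [0,-0.0045,0,0,0.66],
  [0,-0.0055,0,0,0.66],
  [0,-0.006,0,0,0.66],
  [0,-0.006,0,0,0.66],
  [0,-0.006,0,0,0.66],
  [0,-0.006,0,0,0.66],
])

```text
time_s: 27.2
ee_pos: [555.2, -128.8, 18.0]
ee_rot: [165.4, 90.0, 73.8]
force: [0.3, 1.7, 0.5]
gripper_width: 60.0
```

Request:
play_rows([
  [0,0.012,0,0,0.66],
  [0,0.02,0.03,0,0.5],
  [-0.02,0.03,0.06,0,0.44],
  [-0.05,0.04,0.09,0,0.44],
  [-0.08,0.05,0.12,0,0.44],
  [-0.11,0.06,0.14,0,0.44],
  [-0.145,0.07,0.14,0,0.44],
  [-0.18,0.08,0.14,0,0.44],
])

```text
time_s: 27.87
ee_pos: [374.4, -48.4, 159.2]
ee_rot: [79.4, 89.8, -12.1]
force: [-0.1, -0.4, -0.5]
gripper_width: 40.3
```

```bash
python3 - <<'E'
from h import *
st()
s=grab_frame("scene");t=grab_frame("top")
c=cv2.resize(t["img"][190:245,120:235],None,fx=6.5,fy=6.5,interpolation=cv2.INTER_CUBIC)
d=cv2.resize(s["img"][215:335,135:280],None,fx=5,fy=5,interpolation=cv2.INTER_CUBIC)
cv2.imwrite("pics/e1.png",c);cv2.imwrite("pics/e2.png",d);cv2.imwrite("pics/e3.png",cv2.resize(s["img"][100:240,200:370],None,fx=4,fy=4))
for n,p in(("s",s),("t",t)):
    print(n,[(np.round(c,1),np.round(onz(p,c,27)),np.round(onz(p,c,36)),st) for c,st in blobs(p["img"],(20,120,100),(32,255,255),(130,200,280,320),5)])
E
```

```text
t 27.87 tcp [374.4 -48.4 159.2] loc [-182.4  214.1] jaw yaw -0.027 F [-0.1 -0.4 -0.5] w 40.3 q [ -9.   3. 118.  -0.  59.  -8.]
s [(array([257.3, 229. ]), array([436., 107.]), array([427., 118.]), array([244, 220,  28,  19, 413], dtype=int32)), (array([207.2, 276.2]), array([398., 303.]), array([390., 310.]), array([202, 269,  12,  16, 129], dtype=int32))]
t [(array([213.5, 221.1]), array([404., 147.]), array([404., 146.]), array([205, 213,  18,  17, 246], dtype=int32)), (array([168.4, 222.9]), array([397., 304.]), array([397., 302.]), array([167, 220,   4,   7,  25], dtype=int32))]
```

View pics/e1.png

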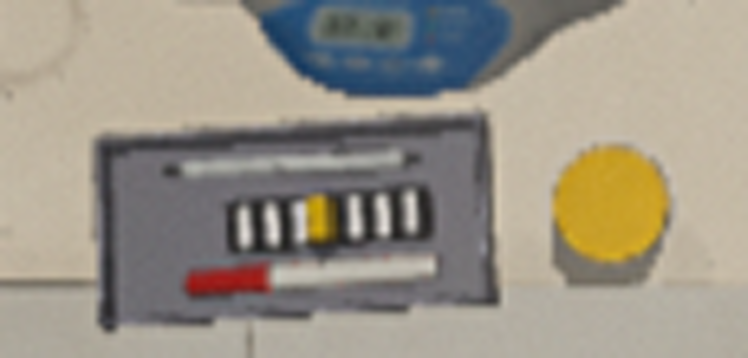

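View pics/e2.png

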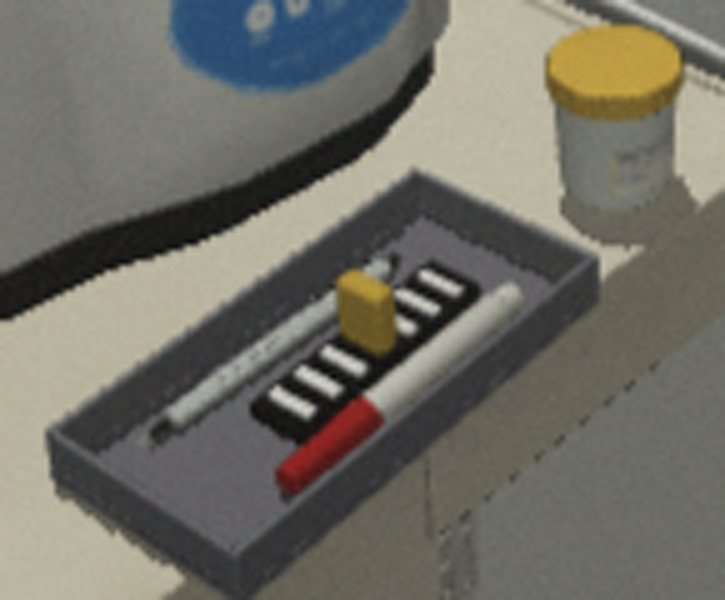

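View pics/e3.png

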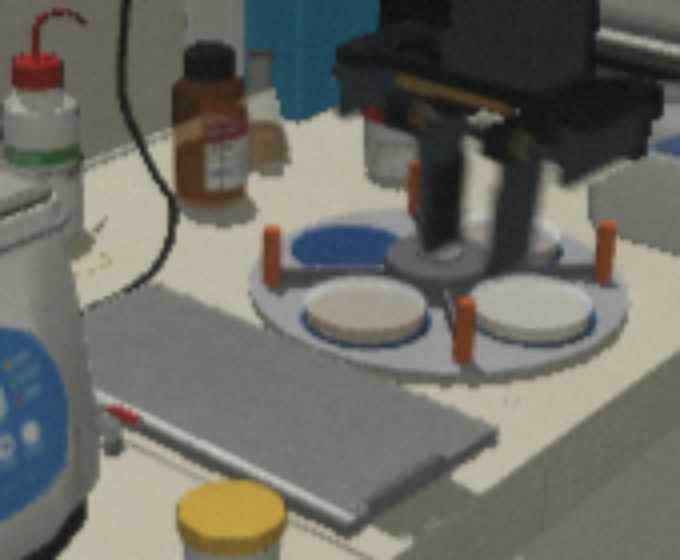

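```bash
python3 - <<'E'
from h import *
t=grab_frame("top")
f=lambda x,y:(x/6.5+120-.5,y/6.5+190-.5)
a=onz(t,f(232,226),12);b=onz(t,f(430,212),12);print(a,b,(a+b)/2,np.linalg.norm(a-b),np.arctan2(*(a-b)[::-1]))
for q in [(375,95),(470,85)]: print(onz(t,f(*q),40),onz(t,f(*q),100))
for px in [(140,186),(175,188),(210,190)]: print(px, onz(t,px,215))
E
```

```text
[392.48701235 353.98147238] [400.57632515 246.94609851] [396.53166875 300.46378545] 107.34061785146444 1.6462289965565924
[461.57129326 273.18758506] [456.00027975 261.30705578]
[467.20373958 222.54538684] [461.3858224  212.88480676]
(140, 186) [500.19332449 353.53279168]
(175, 188) [494.60840978 246.73247399]
(210, 190) [489.02475109 139.95617502]
```

Request:
play_rows([
  [-0.01,0.033,0,0.12,0.44],
  [-0.02,0.068,0,0.24,0.44],
  [-0.03,0.103,0,0.36,0.44],
  [-0.03,0.138,0,0.48,0.44],
  [-0.03,0.173,0,0.6,0.44],
  [-0.03,0.208,0,0.72,0.44],
  [-0.03,0.243,0,0.84,0.44],
  [-0.03,0.278,0,0.96,0.44],
])

```text
time_s: 28.68
ee_pos: [346.0, 231.7, 158.0]
ee_rot: [55.2, 89.9, 19.0]
force: [0.5, -1.5, 0.1]
gripper_width: 40.1
```

Request:
play_rows([
  [0.01,0.035,0,0.12,0.44],
  [0.03,0.07,0,0.24,0.44],
  [0.052,0.074,0,0.36,0.44],
  [0.052,0.074,0,0.48,0.44],
  [0.052,0.074,0,0.6,0.44],
  [0.052,0.074,0,0.713,0.44],
  [0.052,0.074,-0.03,0.713,0.44],
  [0.052,0.074,-0.06,0.713,0.44],
])

```text
time_s: 29.35
ee_pos: [399.7, 305.1, 98.4]
ee_rot: [30.4, 89.6, 34.8]
force: [-0.6, -1.1, -0.2]
gripper_width: 40.1
```

```bash
python3 - <<'E'
from h import *
grab_frame("top")
s=grab_frame("scene");grab_frame("top");st()
cv2.imwrite("pics/e4.png",cv2.resize(s["img"][175:335,115:300],None,fx=4,fy=4,interpolation=cv2.INTER_CUBIC))
E
```

```text
t 29.5 tcp [396.7 302.7  96.2] loc [-169.7  565.6] jaw yaw 1.646 F [ 0.7 -0.4  0.7] w 40.2 q [ 36.  18. 109.  -0.  53. -58.]
```

View pics/e4.png

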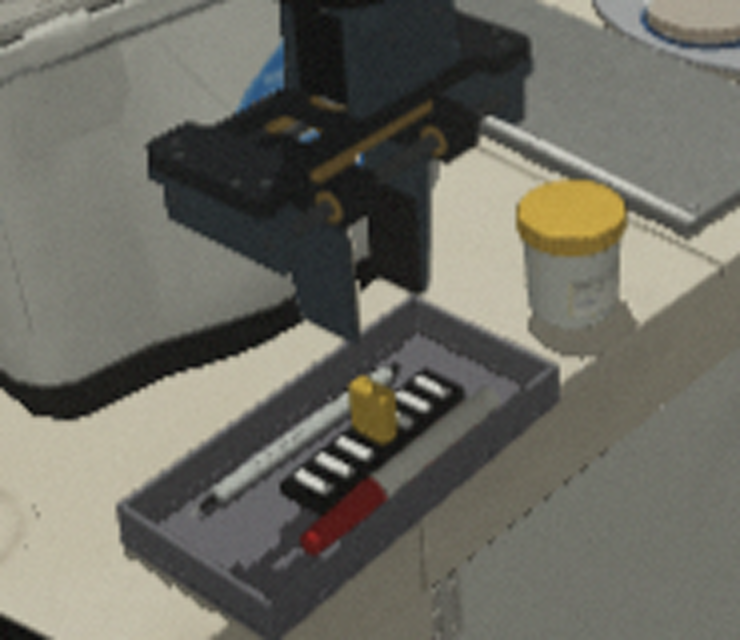

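Request:
play_rows([
  [0,0,-0.03,0,0.44],
  [0,0,-0.055,0,0.44],
  [0,0,-0.07,0,0.44],
  [0,0,-0.078,0,0.44],
  [0,0,-0.078,0,0.44],
  [0,0,-0.078,0,0.3],
  [0,0,-0.078,0,0.2],
  [0,0,-0.078,0,0.1],
], squeeze=35)

```text
time_s: 30.17
ee_pos: [398.2, 303.7, 21.4]
ee_rot: [32.8, 89.8, 37.1]
force: [0.2, -0.7, 0.4]
gripper_width: 22.8
```

Request:
play_rows([
  [0,0,0,0,0],
  [0,0,0,0,0],
  [0,0,0,0,0],
  [0,0,0,0,0],
  [0,0,0.006,0,0],
  [0,0,0.015,0,0],
  [0,0,0.03,0,0],
  [0,0,0.05,0,0],
])

```text
time_s: 30.83
ee_pos: [396.3, 302.3, 70.0]
ee_rot: [-150.0, 89.8, -145.7]
force: [0.1, -1.3, 0.3]
gripper_width: 11.9
```

```bash
python3 - <<'E'
from h import *
st()
s=grab_frame("scene")
cv2.imwrite("pics/e5.png",cv2.resize(s["img"][175:335,115:300],None,fx=4,fy=4,interpolation=cv2.INTER_CUBIC))
E
```

```text
t 30.83 tcp [396.3 302.3  70. ] loc [-170.1  565.2] jaw yaw 1.646 F [ 0.1 -1.3  0.3] w 11.9 q [ 36.  20. 111.   0.  49. -58.]
```

View pics/e5.png

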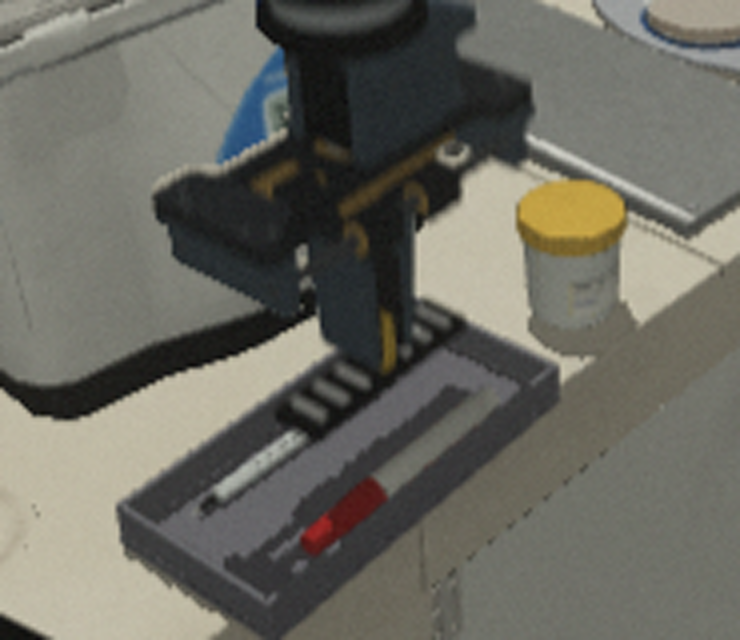

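Request:
play_rows([
  [-0.01,0,0.03,0,0],
  [-0.025,-0.01,0.06,0,0],
  [-0.04,-0.035,0.08,0,0],
  [-0.05,-0.07,0.085,0,0],
  [-0.05,-0.105,0.085,-0.02,0],
  [-0.05,-0.14,0.085,-0.04,0],
  [-0.05,-0.175,0.085,-0.06,0],
  [-0.05,-0.21,0.085,-0.08,0],
])

```text
time_s: 31.55
ee_pos: [346.6, 91.6, 155.4]
ee_rot: [12.7, 89.9, 12.4]
force: [1.0, -1.2, -0.6]
gripper_width: 11.8
```

Request:
play_rows([
  [0,-0.035,0,-0.022,0],
  [0.01,-0.07,0,-0.022,0],
  [0.03,-0.1,0,-0.022,0],
  [0.055,-0.128,0,-0.022,0],
  [0.08,-0.156,0,-0.022,0],
  [0.105,-0.184,0,-0.022,0],
  [0.13,-0.212,0,-0.022,0],
  [0.155,-0.24,0,-0.022,0],
])

```text
time_s: 32.22
ee_pos: [502.9, -148.8, 155.0]
ee_rot: [66.5, 90.0, 64.9]
force: [-0.1, -0.3, 0.4]
gripper_width: 11.5
```

```bash
python3 - <<'E'
from h import *
st()
s=grab_frame("scene")
cv2.imwrite("pics/e6.png",cv2.resize(s["img"][60:300,150:400],None,fx=2.5,fy=2.5,interpolation=cv2.INTER_CUBIC))
E
```

```text
t 32.22 tcp [ 502.9 -148.8  155. ] loc [-51.3 117.2] jaw yaw 1.543 F [-0.1 -0.3  0.4] w 11.5 q [ -18.   16.  101.    0.   62. -106.]
```

View pics/e6.png

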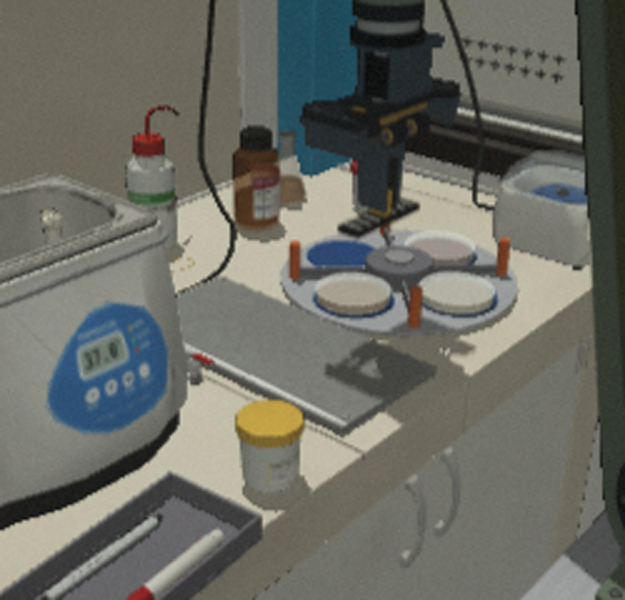

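Request:
play_rows([
  [0.026,-0.023,0,0,0],
  [0.053,-0.047,0,0,0],
  [0.08,-0.071,0,0,0],
  [0.107,-0.095,0,0,0],
  [0.13,-0.115,0,0,0],
  [0.1365,-0.122,0,0,0],
  [0.1365,-0.122,-0.03,0,0],
  [0.1365,-0.122,-0.06,0,0],
])

```text
time_s: 32.93
ee_pos: [640.1, -269.9, 96.0]
ee_rot: [-19.5, 89.7, -21.1]
force: [-0.5, -0.1, -1.0]
gripper_width: 11.6
```

```bash
python3 - <<'E'
from h import *
grab_frame("top")
s=grab_frame("scene"); t=grab_frame("top");st()
cv2.imwrite("pics/e7.png",cv2.resize(s["img"][90:230,210:385],None,fx=4.5,fy=4.2,interpolation=cv2.INTER_CUBIC))
E
```

```text
t 33.08 tcp [ 636.5 -267.8   92.6] loc [85.5  1.8] jaw yaw 1.544 F [-0.2 -0.6 -0.5] w 11.7 q [ -24.   34.   82.    0.   65. -112.]
```

View pics/e7.png

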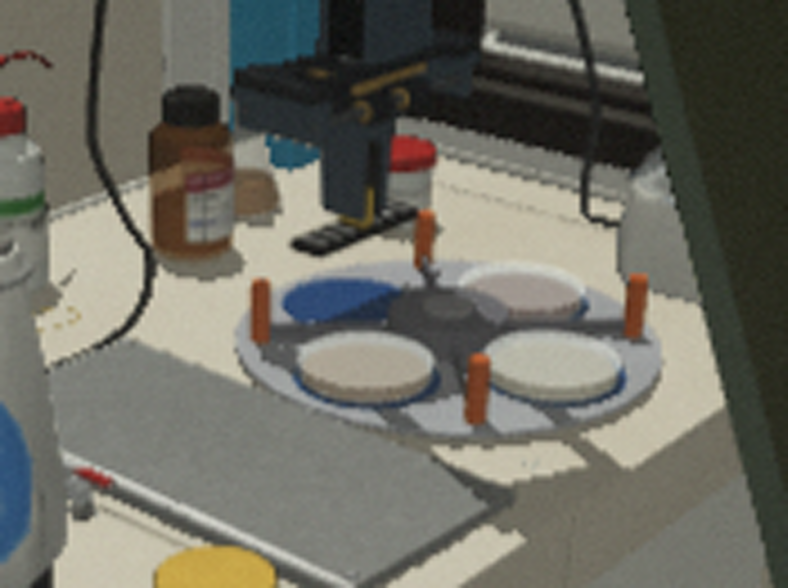

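Request:
play_rows([
  [0.002,-0.001,-0.015,0,0],
  [0.002,-0.001,-0.03,0,0],
  [0.002,-0.001,-0.042,0,0],
  [0.002,-0.001,-0.052,0,0],
  [0.002,-0.001,-0.059,0,0],
  [0.002,-0.001,-0.063,0,0],
  [0.002,-0.001,-0.063,0,0],
  [0.002,-0.001,-0.063,0,0],
])

```text
time_s: 33.75
ee_pos: [641.0, -270.2, 32.4]
ee_rot: [-14.1, 90.0, -15.7]
force: [-0.3, -0.4, -0.5]
gripper_width: 11.8
```

```bash
python3 - <<'E'
from h import *
s=grab_frame("scene");st()
cv2.imwrite("pics/e8.png",cv2.resize(s["img"][90:230,210:385],None,fx=4.5,fy=4.2,interpolation=cv2.INTER_CUBIC))
E
```

```text
t 33.8 tcp [ 641.2 -270.2   32.7] loc [90.2 -0.5] jaw yaw 1.544 F [ 0.1 -0.9 -1.4] w 12.1 q [ -24.   37.   85.    0.   58. -112.]
```

View pics/e8.png

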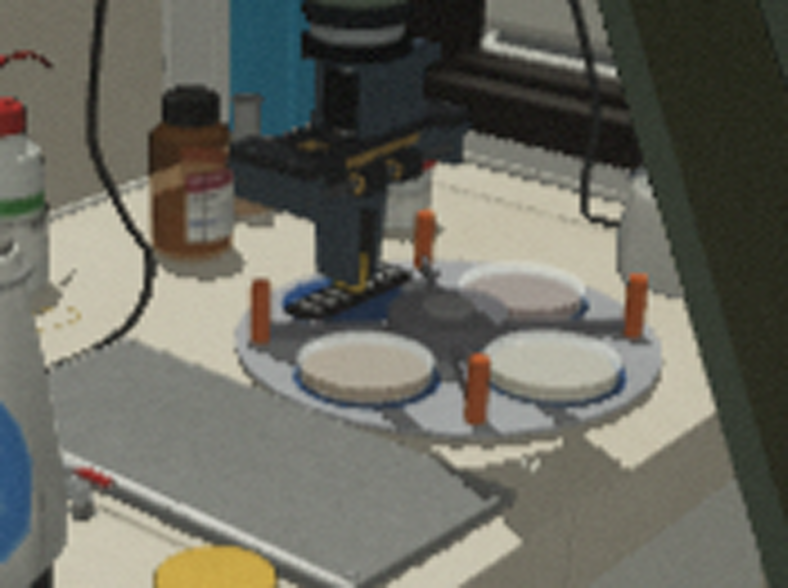

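Lower about 7 mm, watching force.

Request:
play_rows([
  [-0.001,0,-0.002,0,0],
  [-0.001,0,-0.0035,0,0],
  [-0.001,0,-0.005,0,0],
  [-0.001,0,-0.006,0,0],
  [-0.001,0,-0.0065,0,0],
  [-0.001,0,-0.007,0,0],
  [-0.001,0,-0.007,0,0],
  [-0.001,0,-0.007,0,0],
])

```text
time_s: 34.47
ee_pos: [639.7, -270.1, 26.8]
ee_rot: [-20.5, 90.0, -22.1]
force: [-2.2, -0.2, 8.0]
gripper_width: 11.5
```

Request:
play_rows([
  [0,0,0.001,0,0],
  [0,0,0.001,0,0.2],
  [0,0,0.001,0,0.35],
  [0,0,0.001,0,0.4],
  [0,0,0.001,0,0.4],
  [0,0,0.001,0,0.4],
  [0,0,0.01,0,0.4],
  [0,0,0.03,0,0.4],
])

```text
time_s: 35.13
ee_pos: [637.8, -269.2, 52.7]
ee_rot: [156.6, 89.6, 155.1]
force: [1.2, 0.1, -0.6]
gripper_width: 36.1
```

Request:
play_rows([
  [0,0,0.03,0,0.4],
  [0,0,0.06,0,0.4],
  [0,0,0.09,0,0.4],
  [-0.03,0.02,0.11,0,0.4],
  [-0.06,0.04,0.13,0,0.4],
  [-0.09,0.06,0.13,0,0.4],
  [-0.12,0.08,0.13,0,0.4],
  [-0.15,0.1,0.13,0,0.4],
])

```text
time_s: 35.8
ee_pos: [488.4, -169.2, 186.1]
ee_rot: [-13.7, 89.9, -15.3]
force: [-0.8, -0.1, -0.3]
gripper_width: 36.5
```

Request:
play_rows([
  [-0.03,0.02,0.0,0,0.4],
  [-0.06,0.04,0,0,0.4],
  [-0.09,0.06,0,0,0.4],
  [-0.12,0.08,0,0,0.4],
  [-0.14,0.11,0,0,0.4],
  [-0.14,0.14,0,0,0.4],
  [-0.14,0.16,0,0,0.4],
  [-0.14,0.18,0,0,0.4],
])

```text
time_s: 36.47
ee_pos: [349.3, 11.1, 186.0]
ee_rot: [4.5, 89.9, 3.0]
force: [0.2, -0.4, -0.5]
gripper_width: 36.5
```

```bash
python3 - <<'E'
from h import *
st()
s=grab_frame("scene");t=grab_frame("top")
b=fitloader(s,t); print(b.x[:2],b.x[2]+b.x[3],b.cost)
cv2.imwrite("pics/f1.png",cv2.resize(s["img"][100:240,200:370],None,fx=4.4,fy=4.2,interpolation=cv2.INTER_CUBIC))
cv2.imwrite("pics/f2.png",cv2.resize(t["img"][125:245,230:390],None,fx=5,fy=5,interpolation=cv2.INTER_CUBIC))
E
```

```text
t 36.47 tcp [349.3  11.1 186. ] loc [-209.2  272.9] jaw yaw 1.544 F [ 0.2 -0.4 -0.5] w 36.5 q [ -0.  -1. 118.   0.  63. -89.]
3 4 0
res [-0.  -0.2  0.  -0.7  0.1 -0.5 -0.2  0.1 -0.4  0.3  0.  -0.2  0.   0.1]
[ 551.21689112 -267.61191761] -1.5989255171359402 0.5258267583983269
```

View pics/f1.png

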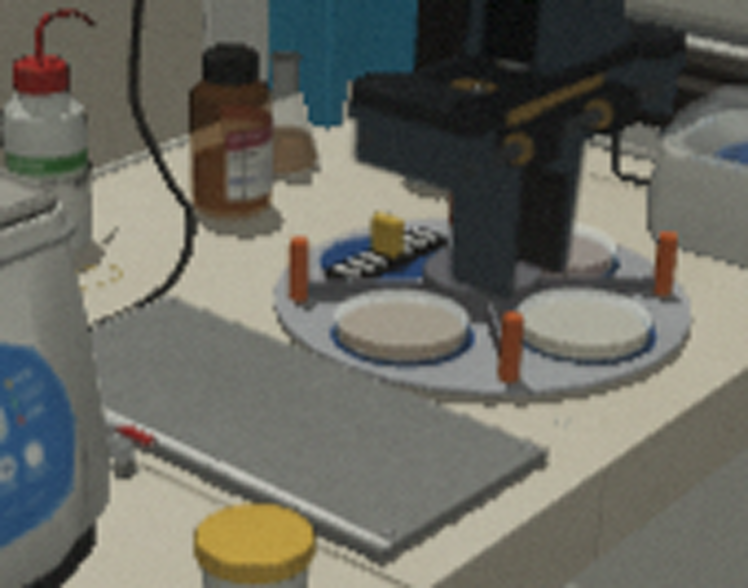

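View pics/f2.png

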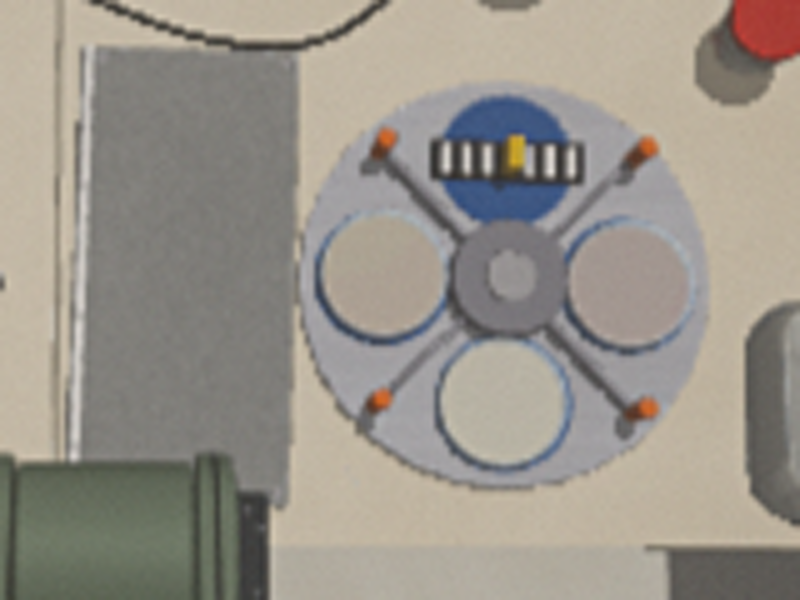

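Request:
play_rows([
  [0,0,0,0,0.4],
  [0,0,0,0,0.4],
  [0,0,0,0,0.4],
  [0,0,0,0,0.4],
  [0,0,0,0,0.4],
  [0,0,0,0,0.4],
  [0,0,0,0,0.4],
  [0,0,0,0,0.4],
])

```text
time_s: 37.23
ee_pos: [349.7, 9.8, 185.0]
ee_rot: [149.1, 90.0, 147.5]
force: [-0.3, 0.3, -0.2]
gripper_width: 36.8
```

```bash
python3 - <<'E'
from h import *
st()
s=grab_frame("scene");t=grab_frame("top")
f=lambda x,y:((x+.5)/5+230-.5,(y+.5)/5+125-.5)
for n,q,z in (("tan",(383,275),25),("cream",(505,403),25),("mauve",(629,286),25),("bar",(508,161),18)): print(n,w2l(*onz(t,f(*q),z)))
p=cv2.imread("pics/f2.png"); q=cv2.resize(t["img"][125:245,230:390],None,fx=5,fy=5,interpolation=cv2.INTER_CUBIC)
print(np.abs(p.astype(int)-q)[60:500,300:720].mean(), np.abs(cv2.GaussianBlur(p,(31,31),0).astype(int)-cv2.GaussianBlur(q,(31,31),0))[60:500,300:720].max())
print(job_done())
E
```

```text
t 37.23 tcp [349.7   9.8 185. ] loc [-208.7  271.6] jaw yaw 1.543 F [-0.3  0.3 -0.2] w 36.8 q [ -0.  -1. 118.   0.  63. -89.]
tan [-0.70589403 88.49417471]
cream [-89.18779186   1.08932369]
mauve [ -2.93522565 -86.44177783]
bar [86.37524236 -1.09855293]
1.1614772727272726 2
the job is handed in; nothing more can be done
None
```

The carousel is loaded and I handed the job in at about 37 s of the 210 s allowed; the hand-in gives no verdict.

- **Dishes:** all three dishes were on the apron. I slid the mauve one, then the cream, then the tan, each onto its own station against the hub. Between dishes I turned the carousel one click by its posts. In the last top picture each dish is about 1–3 mm from its station's centre.
- **Scale bar:** I picked it out of the tray and laid it flat across the fourth station. It measures about 2 mm from that station's centre.
- **Carousel:** it is clicked in. The fitted angle is within a few milliradians of a click position.
- **Specimen cup and arm:** the cup was still in its place in the last picture that showed it. The arm stands clear of everything.
- **Checks:** two pictures taken about 0.7 s apart after the arm withdrew showed no movement on the carousel. No check failed at the end. The one disagreement was a dish position from the scene camera, about 6–9 mm off my earlier measurement, part way through. I put it down to camera bias, because the dish that hadn't moved showed the same offset.

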